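# Clear spent battery packs into the collection drum

## Robot

A 6-joint arm with a two-finger parallel gripper is mounted at the origin on the work surface. World frame = base frame: x ahead of the robot, y to its left, z up, the work surface at z = 0. Lengths are in mm, angles in rad, forces in N, time in s.
With the tool pointing down it reaches from about 350 to 850 mm from the base axis. Payload 8.1 kg.
Tool frame: the origin (TCP) lies at the very end of the fingers, on their centre line; the grasp point (between the pads) lies manip.tcp_to_grasp behind it (manip.tcp_to_grasp is the distance from the TCP to the grasp point, in mm); z points along the fingers, y is the direction in which the jaws open and shut (so a half turn about z gives the same grasp; the last joint's range is limited). The gripper opens to 85 mm and grips with 20 to 120 N. Pads are 22 mm wide; open, the fingers measure 114 mm over their backs; the gripper's body (76 mm by 85 mm) begins 54 mm behind the grasp point. The pads swing forward as they close: fully open they stand 13 mm farther back than shut.
Start: joints at [-1.191, 0.13, 1.488, -0, 1.523, -0.085], TCP at [268.966, -536.342, 231.292] pointing down, gripper open.
Joint ranges: [-2.96, 2.96], [-0.89, 2.26], [0.02, 2.5], [-1.34, 4.48], [0, 2.73], [-2.66, 2.66]. Speed limits (rad/s): [2.39, 2.39, 2.79, 3.14, 3.14, 3.14].

## Interface

Orientations are given as [roll, pitch, yaw] about the fixed x, y, z axes, in that order (R = Rz(yaw) Ry(pitch) Rx(roll)).
In Python, from workcell import readout, vision, job, manip gives the robot as it stands.
- The arm moves only by the tool servo_tool, never from a script. Its argument "steps" is a list of rows, each a list of 3 entries, a list of its own where there are three numbers: the shift along the tool's x, y, z in cm, then the turn, a rotation vector about the tool's x, y, z in rad, then the closure in counts, from 0 (fully open) to 255 (shut). In form: [[[x, y, z], [wx, wy, wz], grip], ...]. A call has 1 to 20 rows; each row shifts and turns the commanded pose from where the row before left it, along the tool's axes as they then stand; what a row does not reach is not made up. A row lasts 1/12 s, in which the tool goes at most 41.7 mm and 7.16 degrees, less where a joint would pass 70% of its speed; a pose out of reach is approached as far as the arm can. A call is refused whole if a number of a shift passes 4.17 or a number of a turn 0.125, either way. A call with a gripper value outside its range is refused whole. The fingers move at their own pace and stop on an object; the grip force is fixed at half the most. Time passes only in rows, so rows that do not move let the fingers close. It gives the time, the measured TCP pose, the force and the opening at its end, in the units of the state.
- readout.read_state(): the state, without advancing time (a new reading comes with each control period).
- vision.get_image(name): name is "scene" or "top"; returns a dict with "image" (420x560x3 uint8, red, green, blue), "mtx" (3x3 intrinsics, pixels), "extrinsics" (4x4, takes a point from camera to world coordinates). Camera axes: x right, y down, z forward; pixel columns grow to the right and rows downward; lengths in mm; the calibration is good to about 2 mm. A picture is of the moment at which its call begins. There is no depth.
- job.close_job(): hands the job in, once; it reports no verdict.
The state is a dict: "time_s": time; "joint_pos": joint angles; "joint_vel": joint speeds; "joint_efforts": joint torques, N m; "position": TCP position; "orientation": TCP orientation; "wrist_force": force on the tool from outside, world axes, zero at the start; "torque": the same for the moment, N m; "gripper_width": finger opening in mm.
Only numpy, scipy, OpenCV 4.12 (cv2) and the standard library are available. Lean on these libraries where they do the work, as an engineer would, in place of code of your own. Each camera call takes 0.05 s, during which the arm holds its last target.

## Task

First push the spent battery pack out of the charging cradle by pressing its ejector slide all the way. Then turn the drum's latch handle out of its notch and all the way round to release the lid, take the lid off, drop that pack and every other pack on the bench through the neck into the drum, put the lid back squarely on the neck and turn the handle back over its cam until it drops fully home in the low notch over the lid. Leave the carton, tape roll and jar where they are.

Things in the scene. Friction and masses are not known exactly. Their poses are not given: they have to be found in the camera images.
- drum: grey sheet-metal collection drum (a box) fixed to the bench: 144 mm (x) x 200 mm (y) x 165 mm high, with a rectangular steel neck on its +y half and the latch on its -y half. Origin at the centre of its underside, z up. Inside depth below the neck's rim is 191 mm; a sharp ridge 45 mm high along the middle of its floor throws the packs aside so that they do not pile up
- neck (a point): centre of the neck's open mouth, in the plane of its rim (195 mm above the bench), at x = 0, y = +32 mm in the drum frame; axes parallel to the drum's. The opening is 54 mm (drum x) by 98 mm (drum y), walls 4 mm thick, rim 30 mm above the drum's top; a pack passes lying flat with its length along the drum's y
- lid: loose steel lid, 0.22 kg: plate 80 mm (x) x 124 mm (y) x 6 mm, under it a plug 44 x 88 mm and 10 mm deep, on it a black bar grip 16 mm thick (x), 56 mm long (y), 34 mm tall. Origin at the centre of the plug's underside, z up: plate at 10 to 16 mm, grip at 16 to 50 mm. At the start it sits on the neck with its axes parallel to the drum's (either way round fits); seated, its origin is 10 mm below the rim's plane
- latch (a joint): turn of the latch handle about the vertical axis through point latch_pivot, rad: 0 = latched, knob arm to the drum's -y and hook over the edge of the lid; 1.5 = released, knob arm to the drum's -x and hook clear of the lid. The hook reaches 50 mm from the axis and, latched, lies 2 mm above the lid. It grows clockwise seen from above, stops at 0 and 1.5 and stays where left at the released end
- latch_lift (a joint): rise of the whole handle on its cam, m: 0 in the low notch (latch = 0), 6 mm at 0.2 rad, 13 mm at 0.4, 14 mm (top) at 0.5 to 0.7, 9 mm at 1.0, 5 mm at 1.3, 4 mm at 1.4 to 1.5. A spring presses it down with 10 to 12 N (it can be raised off the cam, up to 20 mm): below 0.4 rad it snaps into the notch, above 0.7 it tends to slide to the released end. Turning takes up to 10 N at the knob
- latch_pivot (a point): point on the handle's vertical turning axis, in the plane of the neck's rim, at x = 0, y = -62 mm in the drum frame; axes parallel to the drum's
- latch_knob (a point): middle of the part of the upright round black knob to hold: diameter 18 mm, standing 38 mm above the handle's arm; this point is 85 mm from the pivot axis, 40 mm above the neck's rim when latched, 18 mm below the knob's top and 21 mm above the arm; it moves with the handle
- cradle: charging cradle fixed to the bench, 190 mm (x) x 54 mm (y). Origin at the centre of its underside, z up. Its +x half (x from -3 to 95 mm) is a roofed bay with inner width 38 mm, roof top 52 mm above the bench; its -x half is an open flat ledge 10 mm high (x from -95 to -3 mm). The pack comes out of the bay along the cradle's -x on to the ledge
- ejector (a joint): travel of the ejector slide along the cradle's -x, m: 0 at rest, 0.075 fully pressed, when only the last few mm of the pack are still in the bay; a spring (3 N at rest, 8 N fully pressed) returns it when let go, while the pack stays out
- ejector_tab (a point): centre of the ejector's black tab above the bay's roof: 16 mm (cradle x) x 36 mm (y) x 24 mm tall, its foot 2 mm above the roof; moves with the slide. At rest it stands at x = 84 mm in the cradle frame, its centre 66 mm above the bench; axes parallel to the cradle's
- pack0: battery pack, a plain white 80 x 34 x 34 mm block with grey end caps, 0.2 kg. Origin at the centre of one long face (underneath at the start), 17 mm from the block's centre; x along its 80 mm, z out of the origin face into the block. It starts inside the cradle's bay, length along the cradle's x, its near end flush with the bay's mouth, and can be reached only after it has been ejected
- pack1: battery pack, a plain white 80 x 34 x 34 mm block with grey end caps, 0.2 kg. Origin at the centre of one long face (underneath at the start), 17 mm from the block's centre; x along its 80 mm, z out of the origin face into the block. Lies loose on the bench; may be absent
- pack2: battery pack, a plain white 80 x 34 x 34 mm block with grey end caps, 0.2 kg. Origin at the centre of one long face (underneath at the start), 17 mm from the block's centre; x along its 80 mm, z out of the origin face into the block. Lies loose on the bench; may be absent
- pack3: battery pack, a plain white 80 x 34 x 34 mm block with grey end caps, 0.2 kg. Origin at the centre of one long face (underneath at the start), 17 mm from the block's centre; x along its 80 mm, z out of the origin face into the block. Lies loose on the bench; may be absent
- pack4: battery pack, a plain white 80 x 34 x 34 mm block with grey end caps, 0.2 kg. Origin at the centre of one long face (underneath at the start), 17 mm from the block's centre; x along its 80 mm, z out of the origin face into the block. Lies loose on the bench; may be absent
- carton: bystander: closed cardboard carton 100 x 140 x 70 mm, origin under its centre
- tape: bystander: roll of tape lying flat, 100 mm across and 48 mm high, origin under its centre
- jar: bystander: jar 70 mm across and 110 mm high, origin under its centre
Not all that is in view belongs to the job. What is shaped like the lid but blue is not meant.

How it is judged:
By the outcome, as a careful person would: the job done as asked, in the order asked, and still so for the second after the job is handed in, with the robot touching nothing.
Of pack1, pack2, pack3, pack4 only 2 to 4 are there at a start; the rules pass over those that are not, and their reading is None.
At some moment in a run one of pack1, pack2, pack3, pack4 may be knocked a few centimetres aside while the robot is not near it.
It also fails if it takes over 210 s, if anything falls off the work surface, if the arm or the gripper's body presses on something with over 40 N, if the wrist force passes 120 N, or if a joint passes its speed limit or range.

## Working session

There is one attempt and no reset: what is moved stays moved. The work goes in short steps, Python scripts to look and compute and a tool call to move; the robot and the scene stay as the last step left them, time stands still between calls to the robot, and variables do not carry over. Pictures are saved under pics/ and viewed, and the job is handed in when it is done.

Besides the shell and the picture viewer there is one more tool, called after "Request:" as name(argument=value, ...), one argument or row to a line, values as JSON. servo_tool: Moves the arm, as the interface text tells. Its arguments: {"type":"object","properties":{"steps":{"type":"array"}},"required":["steps"]}

```bash
ls; mkdir -p pics; python3 - <<'E'
from workcell import readout, vision, job, manip
import cv2
print(readout.read_state()); print(manip.tcp_to_grasp)
for n in("scene","top"):
    d=vision.get_image(n); cv2.imwrite(f"pics/{n}0.png",d["image"][:,:,::-1]); print(n,d["mtx"].tolist(),d["extrinsics"].round(4).tolist())
E
```

```text
pics
{'time_s': 0.0, 'joint_pos': array([-1.19138664e+00,  1.31160220e-01,  1.48927258e+00,  1.16596682e-05,
        1.52297047e+00, -8.53802112e-02]), 'joint_vel': array([ 0.00028406,  0.00105997, -0.0005289 , -0.00019603,  0.00015597,
        0.00155637]), 'joint_efforts': array([-2.73821410e-03, -5.69399822e+01, -5.00557530e+01, -8.07604338e-04,
        1.48980855e-02, -3.53140672e-05]), 'position': array([ 268.77649945, -535.83338841,  230.24865452]), 'orientation': array([-3.13978962e+00, -1.66006007e-04,  4.64789175e-01]), 'wrist_force': array([-0.16244711, -0.63864338, -0.15167088]), 'torque': array([-0.02243126, -0.04312216,  0.0154764 ]), 'gripper_width': 85.63502290612033}
18.700000000000003
scene [[498.7174560761407, 0.0, 281.8073668431585], [0.0, 498.7174560761407, 213.12628868961534], [0.0, 0.0, 1.0]] [[-0.1267, 0.5549, -0.8222, 1781.1378], [0.9919, 0.0736, -0.1032, 140.4344], [0.0033, -0.8286, -0.5598, 991.1117], [0.0, 0.0, 0.0, 1.0]]
top [[390.79852691899254, 0.0, 284.0535586684114], [0.0, 390.79852691899254, 210.01423526380356], [0.0, 0.0, 1.0]] [[0.0088, -0.989, 0.1475, 410.3618], [-1.0, -0.0088, 0.0004, 0.9999], [0.0009, -0.1475, -0.9891, 1100.193], [0.0, 0.0, 0.0, 1.0]]
```

View pics/scene0.png

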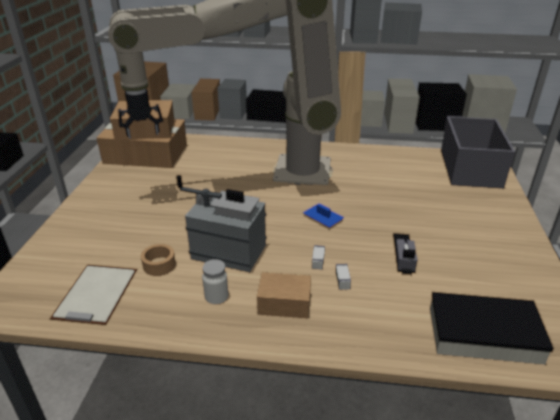

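View pics/top0.png

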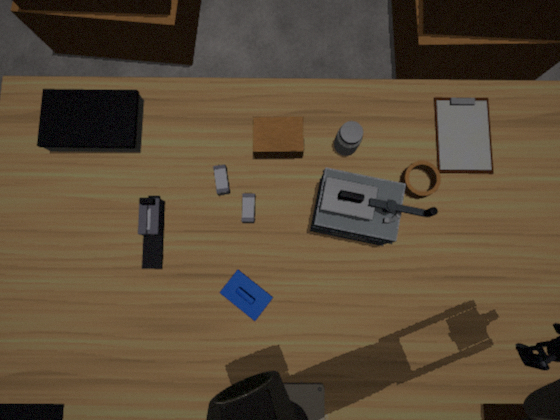

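```bash
cat > h.py <<'E'
import numpy as np, cv2
from workcell import readout, vision, job, manip
def ray(d,uv):
    E=d["extrinsics"];v=np.linalg.inv(d["mtx"])@np.array([uv[0],uv[1],1.]);return E[:3,3],E[:3,:3]@v
def onz(d,uv,z):
    o,v=ray(d,uv);return o+v*(z-o[2])/v[2]
def tri(d1,a,d2,b):
    o1,v1=ray(d1,a);o2,v2=ray(d2,b)
    v1=v1/np.linalg.norm(v1);v2=v2/np.linalg.norm(v2)
    s=np.linalg.lstsq(np.c_[v1,-v2],o2-o1,rcond=None)[0]
    p,q=o1+s[0]*v1,o2+s[1]*v2
    return (p+q)/2,np.linalg.norm(p-q)
def proj(d,p):
    E=np.linalg.inv(d["extrinsics"]);c=E[:3,:3]@np.asarray(p,float)+E[:3,3];u=d["mtx"]@c;return u[:2]/u[2]
def crop(d,x0,y0,x1,y1,k,name,marks=()):
    im=d["image"][:,:,::-1][y0:y1,x0:x1]
    im=cv2.resize(im,None,fx=k,fy=k,interpolation=cv2.INTER_CUBIC)
    for t in range((x0+9)//10*10,x1,10):
        cv2.line(im,(int((t-x0+.5)*k),0),(int((t-x0+.5)*k),4 if t%50 else 14),(0,255,255),1)
    for t in range((y0+9)//10*10,y1,10):
        cv2.line(im,(0,int((t-y0+.5)*k)),(4 if t%50 else 14,int((t-y0+.5)*k)),(0,255,255),1)
    for m in marks: cv2.circle(im,(int((m[0]-x0+.5)*k),int((m[1]-y0+.5)*k)),3,(0,0,255),1)
    cv2.imwrite("pics/"+name+".png",im)
E
python3 - <<'E'
from h import *
s=vision.get_image("scene");t=vision.get_image("top")
crop(t,300,160,450,250,5,"td0");crop(s,165,165,275,270,5,"sd0")
crop(t,130,150,270,275,5,"tc0");crop(s,300,220,430,300,5,"sc0")
E
```

```text
(no output)
```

View pics/td0.png

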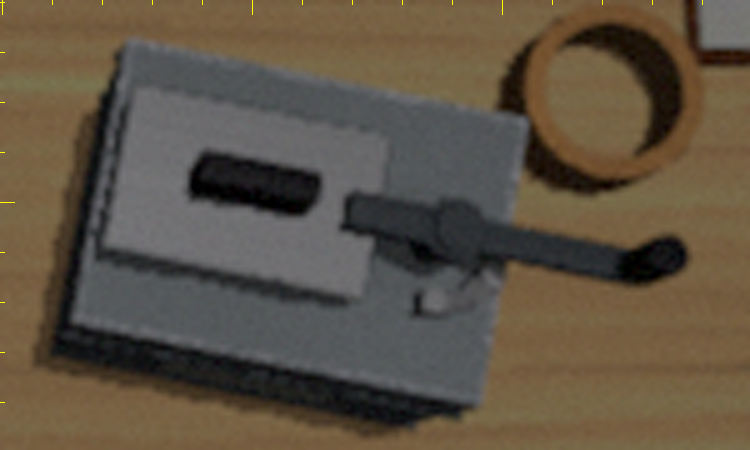

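View pics/sd0.png

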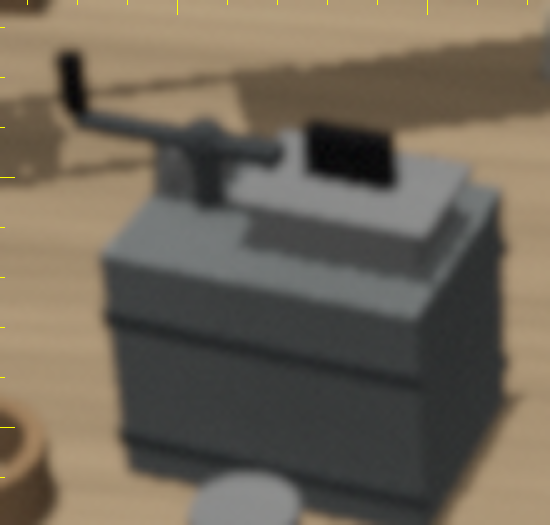

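View pics/tc0.png

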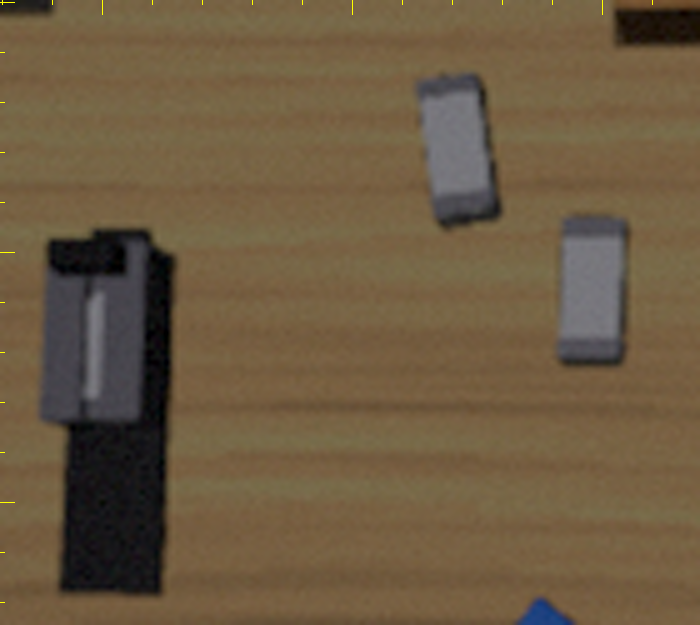

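View pics/sc0.png

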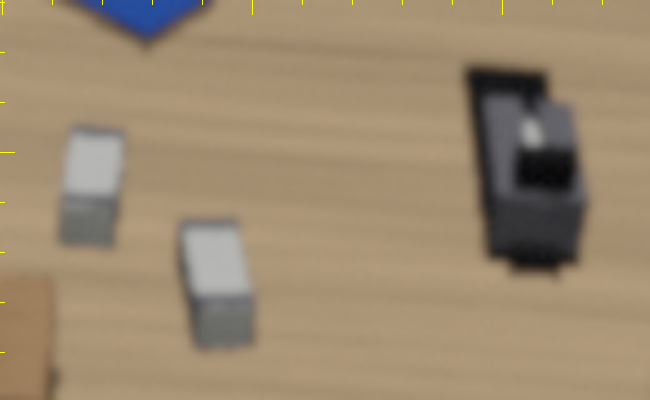

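```bash
cat > m1.py <<'E'
from h import *
s=vision.get_image("scene");t=vision.get_image("top")
T=lambda x0,y0,l:[(x0+a/5-.5,y0+b/5-.5) for a,b in l]
f=lambda v:np.round(v,1).tolist()
td=T(300,160,[(125,42),(527,120),(482,405),(72,325)]); sd=T(165,165,[(415,318),(105,258),(500,193)])
print("drum tri");
for a,b in zip([td[0],td[1],td[3]],sd): p,e=tri(t,a,s,b);print(f(p),round(e,1))
P=np.array([onz(t,u,165) for u in td]);print("drum top",f(P),[f(np.linalg.norm(P[i]-P[i-1])) for i in range(4)],f(P.mean(0)))
d=(P[0]-P[1]+P[3]-P[2]);print("yaw from y",np.arctan2(-d[0],d[1])); d=P[0]-P[3]+P[1]-P[2];print("yaw from x",np.arctan2(d[1],d[0]))
L=np.array([onz(t,u,201) for u in T(300,160,[(138,88),(390,138),(360,300),(100,250)])]);print("lid",f(L.mean(0)),[f(np.linalg.norm(L[i]-L[i-1])) for i in range(4)])
d=(L[0]-L[1]+L[3]-L[2]);print("yaw lid from y",np.arctan2(-d[0],d[1]))
# knob top: top view ~ (668,252); scene ~ (69,55)
p,e=tri(t,T(300,160,[(668,252)])[0],s,T(165,165,[(69,57)])[0]);print("knobtop",f(p),e)
p,e=tri(t,T(300,160,[(255,175)])[0],s,T(165,165,[(350,128)])[0]);print("grip top",f(p),e)
C=np.array([onz(t,u,52) for u in T(130,150,[(50,240),(150,235),(140,420),(42,420)])]);print("roof",f(C),f(C.mean(0)),[f(np.linalg.norm(C[i]-C[i-1])) for i in range(4)])
p=[f(onz(t,u,10)) for u in T(130,150,[(62,592),(160,592),(163,430)])];print("ledge end",p)
p=[f(onz(t,u,78)) for u in T(130,150,[(50,240),(125,240),(125,272),(50,272)])];print("tab",p)
p,e=tri(t,T(130,150,[(42,420)])[0],s,T(300,220,[(570,103)])[0]);print("roof -x+y corner",f(p),e)
for nm,l,ls in (("A",[(417,82),(478,74),(495,193),(433,200)],[(253,297),(190,297),(180,222),(237,222)]),("B",[(562,218),(627,218),(624,342),(560,338)],[(117,197),(63,196),(73,128),(124,130)])):
    Q=np.array([onz(t,u,34) for u in T(130,150,l)]);print(nm,f(Q.mean(0)),[f(np.linalg.norm(Q[i]-Q[i-1])) for i in range(4)])
    d=Q[0]+Q[1]-Q[2]-Q[3];print("yaw",np.arctan2(d[1],d[0]))
    R=[tri(t,a,s,b) for a,b in zip(T(130,150,l),T(300,220,ls))]
    print(" tri",[(f(p),round(e,1)) for p,e in R])
E
python3 m1.py
```

```text
drum tri
[655.5, -97.9, 164.9] 1.4
[617.9, -292.1, 163.8] 3.4
[515.6, -71.4, 161.8] 0.9
drum top [[655.4, -97.2, 165.0], [618.0, -293.5, 165.0], [478.5, -266.8, 165.0], [515.2, -70.7, 165.0]] [142.7, 199.9, 142.0, 199.5] [566.8, -182.1, 165.0]
yaw from y -0.18678571838849403
yaw from x -0.18751500047992514
lid [573.7, -149.9, 201.0] [79.5, 120.3, 78.4, 122.5]
yaw lid from y -0.18779018851454898
knobtop [540.0, -325.8, 252.1] 0.0038917506163593145
grip top [575.5, -148.2, 238.3] 1.6216562614926275
roof [[597.6, 395.5, 52.0], [600.9, 341.2, 52.0], [499.8, 340.9, 52.0], [499.3, 393.5, 52.0]] [549.4, 367.8, 52.0] [98.3, 54.4, 101.0, 52.6]
ledge end [[408.0, 392.2, 10.0], [408.4, 338.1, 10.0], [497.9, 341.4, 10.0]]
tab [[593.0, 385.7, 78.0], [593.3, 345.8, 78.0], [576.1, 344.9, 78.0], [575.7, 384.6, 78.0]]
roof -x+y corner [499.2, 393.0, 53.7] 0.21237838618557164
A [661.3, 179.4, 34.0] [68.3, 34.4, 69.0, 34.6]
yaw 0.16734203806293282
 tri [([691.0, 200.8, 40.1], np.float64(0.3)), ([695.9, 166.0, 40.5], np.float64(2.0)), ([628.5, 156.3, 38.9], np.float64(1.1)), ([624.3, 190.2, 39.1], np.float64(0.5))]
B [581.8, 100.8, 34.0] [67.2, 36.1, 69.4, 35.3]
yaw 0.0020841018054469263
 tri [([614.1, 118.2, 42.3], np.float64(0.6)), ([614.8, 84.3, 39.9], np.float64(3.9)), ([545.9, 85.0, 38.7], np.float64(4.5)), ([547.5, 118.2, 41.7], np.float64(1.5))]
```

```bash
python3 - <<'E'
from h import *
s=vision.get_image("scene");t=vision.get_image("top")
crop(t,208,160,264,228,12,"tp1");crop(s,308,242,356,292,12,"sp1")
E
```

```text
(no output)
```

View pics/tp1.png

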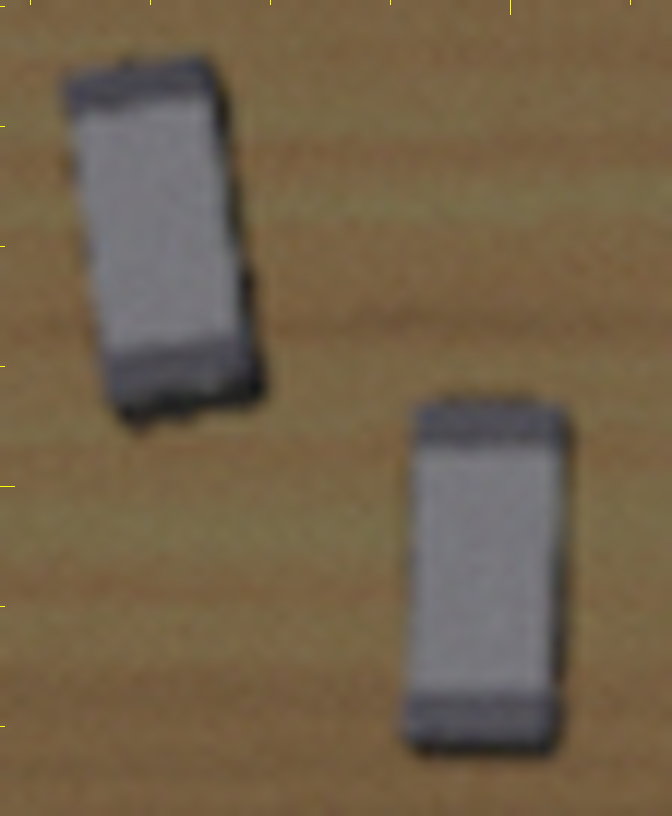

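View pics/sp1.png

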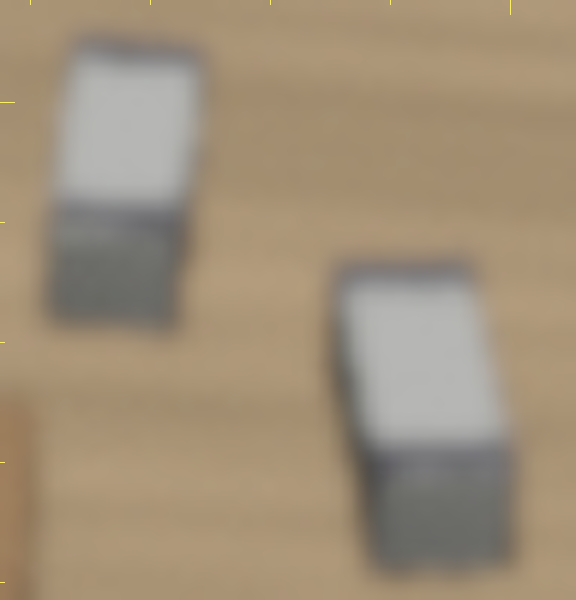

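```bash
python3 - <<'E'
from h import *
s=vision.get_image("scene");t=vision.get_image("top")
T=lambda x0,y0,l:[(x0+a/12-.5,y0+b/12-.5) for a,b in l]
f=lambda v:np.round(v,1).tolist()
for nm,l,ls,full in (("A",[(78,110),(215,92),(240,340),(103,352)],[(508,440),(365,445),(338,285),(475,283)],[(65,82),(212,64),(258,385),(112,398)]),
  ("B",[(412,445),(565,445),(553,690),(408,690)],[(185,203),(53,203),(73,57),(203,60)],[(414,403),(570,403),(558,735),(402,738)])):
    R=[tri(t,a,s,b) for a,b in zip(T(208,160,l),T(308,242,ls))]
    print(nm,[(f(p),round(e,1)) for p,e in R], f(np.mean([p for p,e in R],0)))
    for g in(l,full):
        Q=np.array([onz(t,u,34) for u in T(208,160,g)]);d=Q[0]+Q[1]-Q[2]-Q[3]
        print("  top only",f(Q.mean(0)),[f(np.linalg.norm(Q[i]-Q[i-1])) for i in range(4)],np.arctan2(d[1],d[0]))
E
```

```text
A [([684.1, 199.2, 36.5], np.float64(1.8)), ([688.9, 166.5, 35.5], np.float64(0.4)), ([630.1, 158.4, 35.4], np.float64(1.4)), ([626.6, 190.8, 36.6], np.float64(0.7))] [657.4, 178.7, 36.0]
  top only [657.9, 179.0, 34.0] [58.1, 32.2, 59.5, 31.8] 0.13172504686017245
  top only [655.9, 178.3, 34.0] [76.3, 34.5, 77.4, 33.9] 0.17373998662285145
B [([605.4, 118.4, 37.1], np.float64(0.2)), ([606.2, 84.4, 34.1], np.float64(1.8)), ([548.8, 85.4, 36.5], np.float64(1.1)), ([548.2, 118.7, 38.4], np.float64(1.7))] [577.1, 101.7, 36.5]
  top only [577.6, 101.4, 34.0] [57.1, 35.3, 57.1, 33.2] -0.009795126421345068
  top only [577.1, 101.1, 34.0] [78.0, 36.1, 77.4, 35.7] -0.013120311656105329
```

```bash
cat > go.py <<'E'
import sys; from h import *
from scipy.spatial.transform import Rotation as Ro
# usage: go.py x y z [yaw]  -> tool-frame shift (cm) needed and turn about tool z
st=readout.read_state();p=st["position"];o=st["orientation"]
R=Ro.from_euler("xyz",o).as_matrix()
print("t",round(st["time_s"],2),"pos",p.round(1),"rpy",o.round(4),"F",st["wrist_force"].round(1),"w",round(st["gripper_width"],1),"j6",st["joint_pos"][5].round(2))
if len(sys.argv)>=4:
    d=R.T@(np.array([float(a) for a in sys.argv[1:4]])-p)/10
    print("shift cm",d.round(3),"len",np.linalg.norm(d).round(2))
if len(sys.argv)>4:
    Rt=Ro.from_euler("xyz",[np.pi,0,float(sys.argv[4])]).as_matrix()
    print("turn (tool)",Ro.from_matrix(R.T@Rt).as_rotvec().round(4))
E
python3 go.py 622 368.5 120 0.016
```

```text
t 0.5 pos [ 269.  -536.3  231.2] rpy [-3.1415 -0.      0.4648] F [-0.1  0.3 -0.7] w 85.1 j6 -0.09
shift cm [ 72.116 -65.057  11.132] len 97.76
turn (tool) [-1.000e-04  0.000e+00  4.488e-01]
```

Request:
servo_tool(
  steps=[
    [[2.4,-2.17,0],[0,0,0],255],
    [[2.4,-2.17,0],[0,0,0],255],
    [[2.4,-2.17,0],[0,0,0],255],
    [[2.4,-2.17,0],[0,0,0],255],
    [[2.4,-2.17,0],[0,0,0],255],
    [[2.4,-2.17,0],[0,0,0],255],
    [[2.4,-2.17,0],[0,0,0],255],
    [[2.4,-2.17,0],[0,0,0],255],
    [[2.4,-2.17,0],[0,0,0],255],
    [[2.4,-2.17,0],[0,0,0],255],
    [[2.4,-2.17,0],[0,0,0],255],
    [[2.4,-2.17,0],[0,0,0],255],
    [[2.4,-2.17,0],[0,0,0],255],
    [[2.4,-2.17,0],[0,0,0],255],
    [[2.4,-2.17,0],[0,0,0],255],
    [[2.4,-2.17,0],[0,0,0],255],
    [[2.4,-2.17,0],[0,0,0],255],
    [[2.4,-2.17,0],[0,0,0],255],
    [[2.4,-2.17,0],[0,0,0],255],
    [[2.4,-2.17,0],[0,0,0],255],
  ],
)

```text
time_s: 2.17
position: [503.9, 68.5, 231.6]
orientation: [3.141, -0.001, 0.465]
wrist_force: [0.0, -0.2, 0.5]
gripper_width: 0.0
```

Request:
servo_tool(
  steps=[
    [[2.4,-2.17,0],[0,0,0],255],
    [[2.4,-2.17,0],[0,0,0],255],
    [[2.4,-2.17,0],[0,0,0],255],
    [[2.4,-2.17,0],[0,0,0],255],
    [[2.4,-2.17,0],[0,0,0],255],
    [[2.4,-2.17,0],[0,0,0],255],
    [[2.4,-2.17,0],[0,0,0],255],
    [[2.4,-2.17,0],[0,0,0],255],
    [[2.4,-2.17,0],[0,0,0],255],
    [[2.4,-2.17,0],[0,0,0],255],
    [[0,0,0],[0,0,0.11],255],
    [[0,0,0],[0,0,0.11],255],
    [[0,0,0],[0,0,0.11],255],
    [[0,0,0],[0,0,0.119],255],
    [[0,0,2],[0,0,0],255],
    [[0,0,2],[0,0,0],255],
    [[0,0,2],[0,0,0],255],
    [[0,0,2],[0,0,0],255],
    [[0,0,0],[0,0,0],255],
    [[0,0,0],[0,0,0],255],
  ],
)

```text
time_s: 3.83
position: [619.7, 367.8, 149.6]
orientation: [3.14, 0.003, 0.016]
wrist_force: [0.6, 0.4, 0.6]
gripper_width: -0.2
```

```bash
python3 go.py 622 368.5 60 0.016;python3 - <<'E'
from h import *
s=vision.get_image("scene");t=vision.get_image("top")
crop(t,110,150,230,280,5,"t2");crop(s,360,190,450,300,5,"s2")
E
```

```text
t 3.83 pos [619.7 367.8 149.6] rpy [3.14   0.0033 0.0158] F [0.6 0.4 0.6] w -0.2 j6 2.02
shift cm [ 0.259 -0.081  8.957] len 8.96
turn (tool) [ 0.0016  0.0033 -0.0002]
```

View pics/s2.png

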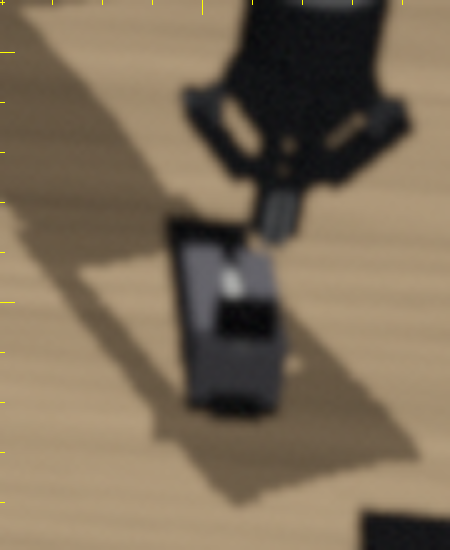

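View pics/t2.png

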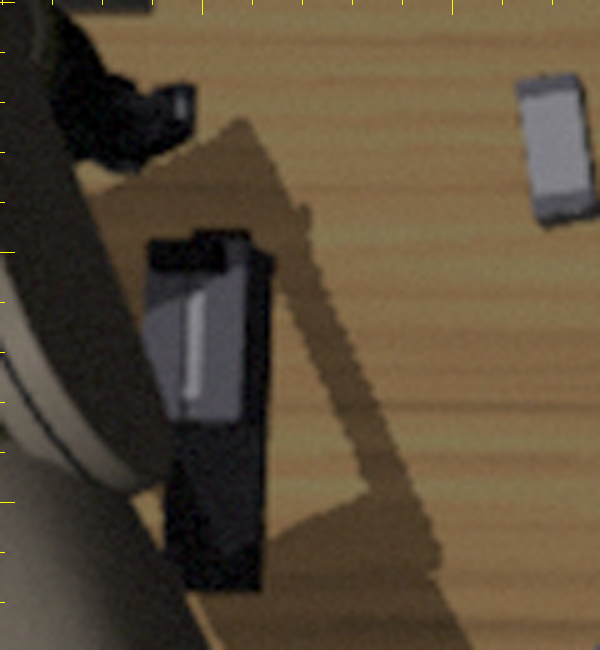

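Request:
servo_tool(
  steps=[
    [[0.1,0,2.2],[0,0,0],255],
    [[0.1,0,2.2],[0,0,0],255],
    [[0,0,2.2],[0,0,0],255],
    [[0,0,2.2],[0,0,0],255],
    [[0,0,0],[0,0,0],255],
    [[-0.8,0,0],[0,0,0],255],
    [[-0.8,0,0],[0,0,0],255],
    [[-0.8,0,0],[0,0,0],255],
    [[-0.8,0,0],[0,0,0],255],
    [[-0.8,0,0],[0,0,0],255],
    [[-0.8,0,0],[0,0,0],255],
    [[-0.8,0,0],[0,0,0],255],
    [[-0.8,0,0],[0,0,0],255],
    [[0,0,0],[0,0,0],255],
  ],
)

```text
time_s: 5.1
position: [559.3, 368.3, 66.2]
orientation: [-3.14, -0.005, 0.016]
wrist_force: [5.2, 1.2, 3.8]
gripper_width: -0.4
```

```bash
python3 go.py 530 367 60 0.016
```

```text
t 5.1 pos [559.3 368.3  66.2] rpy [-3.1395 -0.0046  0.0164] F [5.2 1.2 3.8] w -0.4 j6 2.06
shift cm [-2.939  0.086  0.61 ] len 3.0
turn (tool) [-0.0021 -0.0046  0.0004]
```

Request:
servo_tool(
  steps=[
    [[-0.6,0,0.1],[0,0,0],255],
    [[-0.6,0,0.1],[0,0,0],255],
    [[-0.6,0,0],[0,0,0],255],
    [[-0.6,0,0],[0,0,0],255],
    [[-0.3,0,0],[0,0,0],255],
    [[0,0,0],[0,0,0],255],
    [[0,0,0],[0,0,0],255],
  ],
)

```text
time_s: 5.68
position: [534.0, 367.8, 64.1]
orientation: [-3.139, -0.006, 0.016]
wrist_force: [7.5, 0.7, 3.8]
gripper_width: 0.2
```

Request:
servo_tool(
  steps=[
    [[-0.3,0,0],[0,0,0],255],
    [[-0.2,0,0],[0,0,0],255],
    [[-0.2,0,0],[0,0,0],255],
    [[0,0,0],[0,0,0],255],
  ],
)

```text
time_s: 6.02
position: [528.6, 367.7, 64.2]
orientation: [-3.139, -0.009, 0.015]
wrist_force: [13.1, 1.8, -0.8]
gripper_width: 0.1
```

Force is climbing above the spring force, so the slide may be at its stop. I'll press a little more to confirm.

Request:
servo_tool(
  steps=[
    [[-0.3,0,0],[0,0,0],255],
    [[-0.2,0,0],[0,0,0],255],
    [[0,0,0],[0,0,0],255],
    [[0,0,0],[0,0,0],255],
  ],
)

```text
time_s: 6.35
position: [527.9, 367.6, 64.5]
orientation: [-3.137, -0.017, 0.014]
wrist_force: [34.9, 5.4, -14.9]
gripper_width: 0.1
```

```bash
python3 - <<'E'
from h import *
s=vision.get_image("scene");t=vision.get_image("top")
crop(t,110,150,230,280,5,"t3");crop(s,360,190,450,300,5,"s3")
E
```

```text
(no output)
```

View pics/s3.png

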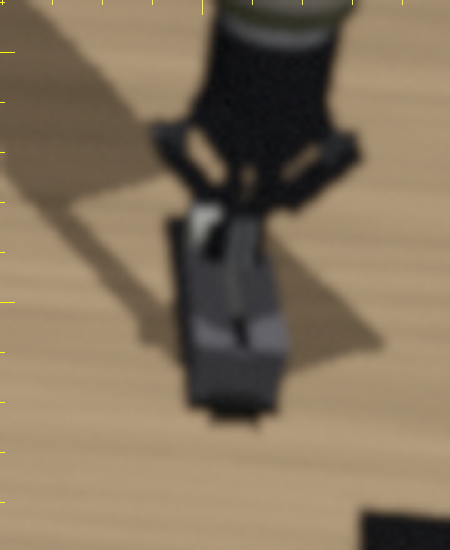

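View pics/t3.png

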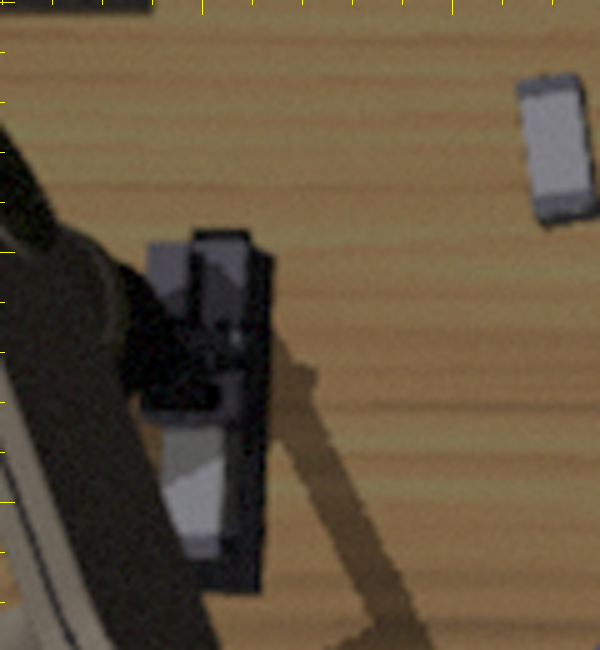

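Request:
servo_tool(
  steps=[
    [[0.7,0,0],[0,0,0],255],
    [[1,0,0],[0,0,0],255],
    [[2,0,0],[0,0,0],255],
    [[2,0,0],[0,0,0],255],
    [[2,0,-1],[0,0,0],255],
    [[2,0,-3],[0,0,0],255],
    [[0,0,-4],[0,0,0],0],
    [[0,0,-4],[0,0,0],0],
    [[0,0,-4],[0,0,0],0],
    [[0,0,-4],[0,0,0],0],
    [[0,0,-4],[0,0,0],0],
    [[0,0,0],[0,0,0],0],
  ],
)

```text
time_s: 7.45
position: [618.7, 369.8, 314.1]
orientation: [-3.135, -0.013, 0.016]
wrist_force: [0.9, 1.0, 2.5]
gripper_width: 72.3
```

```bash
python3 go.py 539.5 -326.5 300 1.384
```

```text
t 7.45 pos [618.7 369.8 314.1] rpy [-3.1346 -0.0135  0.0162] F [0.9 1.  2.5] w 72.3 j6 2.02
shift cm [-9.069 69.496  0.802] len 70.09
turn (tool) [ 0.0033 -0.0161 -1.3677]
```

Request:
servo_tool(
  steps=[
    [[-0.45,3.47,0],[0,0,0],0],
    [[-0.45,3.47,0],[0,0,0],0],
    [[-0.45,3.47,0],[0,0,0],0],
    [[-0.45,3.47,0],[0,0,0],0],
    [[-0.45,3.47,0],[0,0,0],0],
    [[-0.45,3.47,0],[0,0,0],0],
    [[-0.45,3.47,0],[0,0,0],0],
    [[-0.45,3.47,0],[0,0,0],0],
    [[-0.45,3.47,0],[0,0,0],0],
    [[-0.45,3.47,0],[0,0,0],0],
    [[-0.45,3.47,0],[0,0,0],0],
    [[-0.45,3.47,0],[0,0,0],0],
    [[-0.45,3.47,0],[0,0,0],0],
    [[-0.45,3.47,0],[0,0,0],0],
    [[-0.45,3.47,0],[0,0,0],0],
    [[-0.45,3.47,0],[0,0,0],0],
    [[-0.45,3.47,0],[0,0,0],0],
    [[-0.45,3.47,0],[0,0,0],0],
    [[-0.45,3.47,0],[0,0,0],0],
    [[-0.45,3.47,0],[0,0,0],0],
  ],
)

```text
time_s: 9.12
position: [537.0, -328.1, 301.5]
orientation: [-3.141, -0.0, 0.016]
wrist_force: [0.2, -0.3, -0.5]
gripper_width: 85.1
```

Request:
servo_tool(
  steps=[
    [[0,0,0],[0,0,-0.124],0],
    [[0,0,0],[0,0,-0.124],0],
    [[0,0,0],[0,0,-0.124],0],
    [[0,0,0],[0,0,-0.124],0],
    [[0,0,0],[0,0,-0.124],0],
    [[0,0,0],[0,0,-0.124],0],
    [[0,0,0],[0,0,-0.124],0],
    [[0,0,0],[0,0,-0.124],0],
    [[0,0,0],[0,0,-0.124],0],
    [[0,0,0],[0,0,-0.124],0],
    [[0,0,0],[0,0,-0.124],0],
    [[0,0,0],[0,0,0],0],
    [[0,0,0],[0,0,0],0],
    [[0,0,0],[0,0,0],0],
  ],
)

```text
time_s: 10.28
position: [537.6, -326.7, 301.4]
orientation: [-3.141, -0.0, 1.376]
wrist_force: [0.6, 0.1, -0.1]
gripper_width: 85.5
```

```bash
python3 go.py 539.5 -326.5 219 1.384;python3 - <<'E'
from h import *
s=vision.get_image("scene");t=vision.get_image("top")
crop(t,300,130,470,250,4,"t4");crop(s,150,120,275,230,5,"s4")
crop(t,130,150,270,275,4,"t4b")
E
```

```text
t 10.28 pos [ 537.6 -326.7  301.4] rpy [-3.1415e+00 -2.0000e-04  1.3757e+00] F [ 0.6  0.1 -0.1] w 85.5 j6 -0.43
shift cm [0.058 0.179 8.235] len 8.24
turn (tool) [-0.0001 -0.0002 -0.0083]
```

View pics/s4.png

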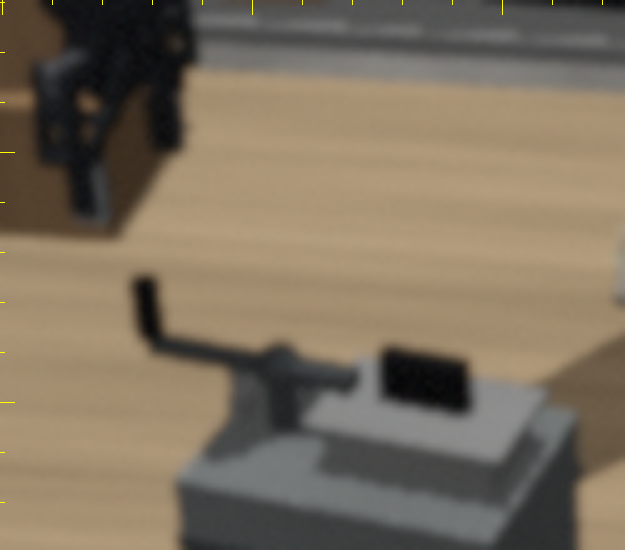

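View pics/t4.png

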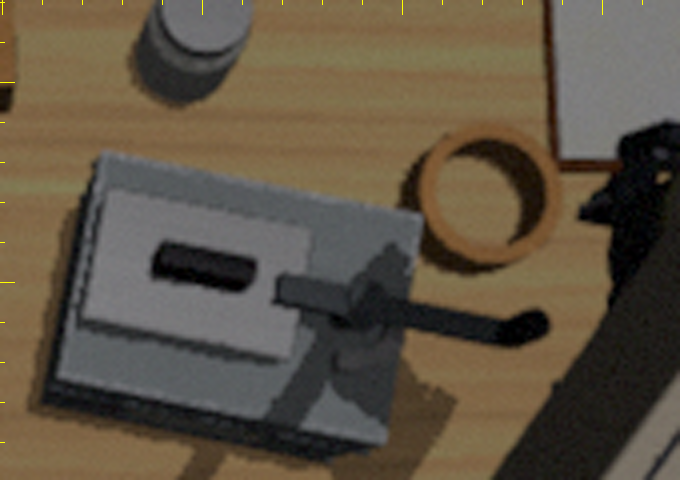

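View pics/t4b.png

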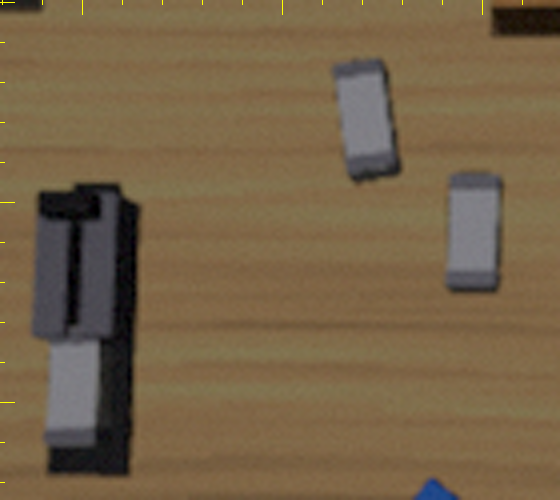

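```bash
python3 - <<'E'
from h import *
s=vision.get_image("scene");t=vision.get_image("top")
for p in((539.5,-326.5,253),(539.5,-326.5,216),(555.3,-243,216),(537.6,-326.7,314)):
    a=proj(s,p);b=proj(t,p);print(p,"scene crop",((a-[150,120]+.5)*5).round(),"top crop",((b-[300,130]+.5)*4).round())
E
```

```text
(539.5, -326.5, 253) scene crop [143. 280.] top crop [536. 322.]
(539.5, -326.5, 216) scene crop [150. 334.] top crop [512. 332.]
(555.3, -243, 216) scene crop [278. 357.] top crop [365. 303.]
(537.6, -326.7, 314) scene crop [132. 187.] top crop [582. 308.]
```

Request:
servo_tool(
  steps=[
    [[0.05,0.18,2],[0,0,-0.008],0],
    [[0,0,2],[0,0,0],0],
    [[0,0,2],[0,0,0],0],
    [[0,0,1.5],[0,0,0],0],
    [[0,0,0.7],[0,0,0],0],
    [[0,0,0],[0,0,0],0],
    [[0,0,0],[0,0,0],255],
    [[0,0,0],[0,0,0],255],
    [[0,0,0],[0,0,0],255],
    [[0,0,0],[0,0,0],255],
    [[0,0,0],[0,0,0],255],
    [[0,0,0],[0,0,0],255],
    [[0,0,0],[0,0,0],255],
    [[0,0,0],[0,0,0],255],
  ],
)

```text
time_s: 11.65
position: [539.1, -327.2, 219.9]
orientation: [-3.141, 0.0, 1.387]
wrist_force: [-5.1, 0.2, 4.7]
gripper_width: 16.5
```

Request:
servo_tool(
  steps=[
    [[0,0,-0.2],[0,0,0],255],
    [[0.04,-0.85,-0.3],[0,0,0.1],255],
    [[0.04,-0.85,-0.3],[0,0,0.1],255],
    [[0.04,-0.85,-0.35],[0,0,0.1],255],
    [[0.04,-0.85,-0.35],[0,0,0.1],255],
    [[0.04,-0.85,-0.1],[0,0,0.1],255],
    [[0,0,0],[0,0,0],255],
  ],
)

```text
time_s: 12.23
position: [500.5, -308.9, 234.6]
orientation: [-3.141, 0.0, 0.883]
wrist_force: [-0.2, -2.0, -5.5]
gripper_width: 16.6
```

Request:
servo_tool(
  steps=[
    [[0.04,-0.85,0],[0,0,0.1],255],
    [[0.04,-0.85,0],[0,0,0.1],255],
    [[0.04,-0.85,0.15],[0,0,0.1],255],
    [[0.04,-0.85,0.15],[0,0,0.1],255],
    [[0.04,-0.85,0.2],[0,0,0.1],255],
    [[0.04,-0.85,0.15],[0,0,0.1],255],
    [[0.04,-0.85,0.15],[0,0,0.1],255],
    [[0.04,-0.85,0.1],[0,0,0.1],255],
    [[0.04,-0.85,0.1],[0,0,0.1],255],
    [[0.04,-0.85,0.1],[0,0,0.1],255],
    [[0,0,0],[0,0,0],255],
    [[0,0,0],[0,0,0],255],
  ],
)

```text
time_s: 13.23
position: [470.3, -234.1, 224.5]
orientation: [3.141, 0.0, -0.106]
wrist_force: [-2.8, -1.4, -0.8]
gripper_width: 16.3
```

```bash
python3 go.py 470.9 -233.1 224 -0.116
```

```text
t 13.23 pos [ 470.3 -234.1  224.5] rpy [ 3.1411e+00  1.0000e-04 -1.0650e-01] F [-2.8 -1.4 -0.8] w 16.3 j6 1.12
shift cm [ 0.048 -0.105  0.049] len 0.13
turn (tool) [0.0005 0.     0.0095]
```

Request:
servo_tool(
  steps=[
    [[0,-0.15,0],[0,0,0.01],255],
    [[0,-0.15,0],[0,0,0],255],
    [[0,0,0],[0,0,0],255],
  ],
)

```text
time_s: 13.48
position: [470.5, -232.2, 224.5]
orientation: [3.14, -0.0, -0.121]
wrist_force: [-2.3, -5.9, -1.0]
gripper_width: 16.6
```

Request:
servo_tool(
  steps=[
    [[0,0,0],[0,0,0],120],
    [[0,0,0],[0,0,0],0],
    [[0,0,0],[0,0,0],0],
    [[0,0,0],[0,0,0],0],
    [[0,0,0],[0,0,0],0],
    [[0,0,-3],[0,0,0],0],
    [[0,0,-4],[0,0,0],0],
    [[0,0,0],[0,0,0],0],
  ],
)

```text
time_s: 14.15
position: [473.0, -232.2, 302.6]
orientation: [3.137, -0.01, -0.122]
wrist_force: [0.2, -0.4, 1.7]
gripper_width: 85.5
```

```bash
python3 go.py 573 -150.5 290 1.384;python3 - <<'E'
from h import *
s=vision.get_image("scene");t=vision.get_image("top")
crop(t,300,130,470,250,4,"t5");crop(s,150,120,275,230,5,"s5")
E
```

```text
t 14.15 pos [ 473.  -232.2  302.6] rpy [ 3.1373 -0.01   -0.1215] F [ 0.2 -0.4  1.7] w 85.5 j6 1.14
shift cm [ 8.923 -9.324  1.306] len 12.97
turn (tool) [ 0.011  -0.0047 -1.5055]
```

View pics/s5.png

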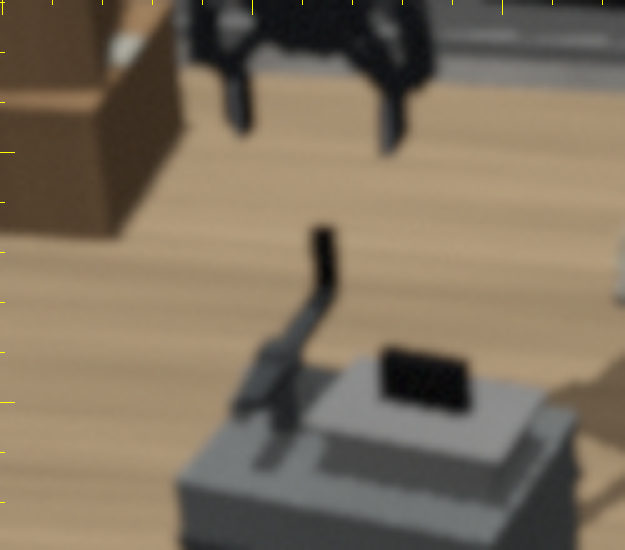

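View pics/t5.png

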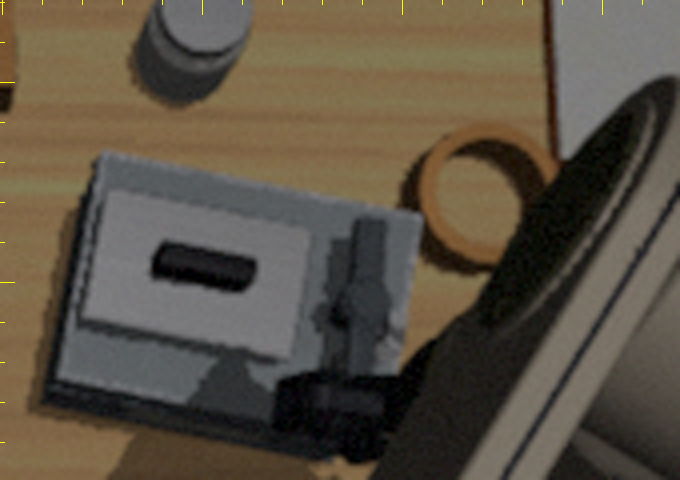

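Request:
servo_tool(
  steps=[
    [[2.23,-2.33,0],[0,0,0],0],
    [[2.23,-2.33,0],[0,0,0],0],
    [[2.23,-2.33,0],[0,0,0],0],
    [[2.23,-2.33,0],[0,0,0],0],
    [[0,0,0],[0,0,-0.12],0],
    [[0,0,0],[0,0,-0.12],0],
    [[0,0,0],[0,0,-0.12],0],
    [[0,0,0],[0,0,-0.12],0],
    [[0,0,0],[0,0,-0.12],0],
    [[0,0,0],[0,0,-0.12],0],
    [[0,0,0],[0,0,-0.12],0],
    [[0,0,0],[0,0,-0.12],0],
    [[0,0,0],[0,0,-0.12],0],
    [[0,0,0],[0,0,-0.12],0],
    [[0,0,0],[0,0,-0.12],0],
    [[0,0,0],[0,0,-0.12],0],
    [[0,0,0],[0,0,-0.06],0],
    [[0,0,0],[0,0,0],0],
    [[0,0,0],[0,0,0],0],
  ],
)

```text
time_s: 15.83
position: [570.1, -149.0, 293.0]
orientation: [-3.14, -0.0, 1.376]
wrist_force: [-0.3, -1.2, 0.7]
gripper_width: 85.2
```

```bash
python3 go.py 573 -150.5 205 1.384
```

```text
t 15.83 pos [ 570.1 -149.   293. ] rpy [-3.1398e+00 -4.0000e-04  1.3758e+00] F [-0.3 -1.2  0.7] w 85.2 j6 -0.15
shift cm [-0.092  0.33   8.804] len 8.81
turn (tool) [-0.0018 -0.0004 -0.0082]
```

Request:
servo_tool(
  steps=[
    [[-0.09,0.33,2],[0,0,-0.008],0],
    [[0,0,2],[0,0,0],0],
    [[0,0,2],[0,0,0],0],
    [[0,0,2],[0,0,0],0],
    [[0,0,0.7],[0,0,0],0],
    [[0,0,0],[0,0,0],0],
    [[0,0,0],[0,0,0],0],
    [[0,0,0],[0,0,0],255],
    [[0,0,0],[0,0,0],255],
    [[0,0,0],[0,0,0],255],
    [[0,0,0],[0,0,0],255],
    [[0,0,0],[0,0,0],255],
    [[0,0,0],[0,0,0],255],
    [[0,0,0],[0,0,0],255],
    [[0,0,0],[0,0,0],255],
  ],
)

```text
time_s: 17.08
position: [573.8, -150.9, 207.9]
orientation: [3.141, 0.0, 1.386]
wrist_force: [-0.7, 0.4, 2.9]
gripper_width: 15.2
```

```bash
python3 go.py 425 -95 290 1.384
```

```text
t 17.08 pos [ 573.8 -150.9  207.9] rpy [3.1407e+00 1.0000e-04 1.3858e+00] F [-0.7  0.4  2.9] w 15.2 j6 -0.16
shift cm [  2.753 -15.648  -8.228] len 17.89
turn (tool) [0.0009 0.0001 0.0018]
```

Request:
servo_tool(
  steps=[
    [[0,0,-1],[0,0,0],255],
    [[0,0,-2],[0,0,0],255],
    [[0,0,-2.5],[0,0,0],255],
    [[0,0,-2.5],[0,0,0],255],
    [[0.55,-3.13,0],[0,0,0],255],
    [[0.55,-3.13,0],[0,0,0],255],
    [[0.55,-3.13,0],[0,0,0],255],
    [[0.55,-3.13,0],[0,0,0],255],
    [[0.55,-3.13,0],[0,0,0],255],
    [[0,0,0],[0,0,0],255],
    [[0,0,3],[0,0,0],255],
    [[0,0,4],[0,0,0],255],
    [[0,0,4],[0,0,0],255],
    [[0,0,4],[0,0,0],255],
    [[0,0,4],[0,0,0],255],
    [[0,0,0],[0,0,0],255],
    [[0,0,0],[0,0,0],255],
  ],
)

```text
time_s: 18.5
position: [422.6, -94.2, 95.7]
orientation: [-3.136, -0.001, 1.386]
wrist_force: [-0.2, 0.2, -1.2]
gripper_width: 15.0
```

```bash
python3 go.py 425 -95 24 1.384;python3 - <<'E'
from h import *
s=vision.get_image("scene");t=vision.get_image("top")
crop(t,170,120,430,320,3,"t6");crop(s,150,130,360,290,3,"s6")
E
```

```text
t 18.5 pos [422.6 -94.2  95.7] rpy [-3.1355e+00 -9.0000e-04  1.3858e+00] F [-0.2  0.2 -1.2] w 15.0 j6 -0.15
shift cm [-0.039  0.292  7.164] len 7.17
turn (tool) [-0.0061 -0.0009  0.0018]
```

View pics/t6.png

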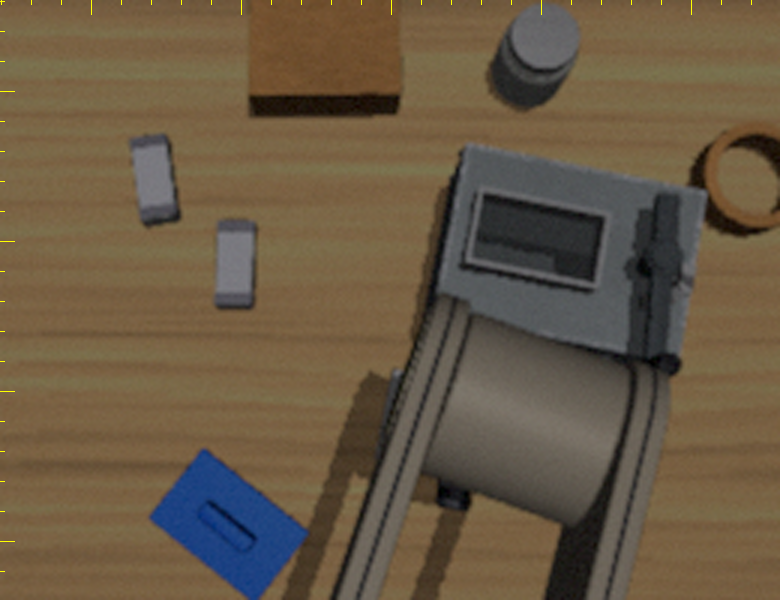

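View pics/s6.png

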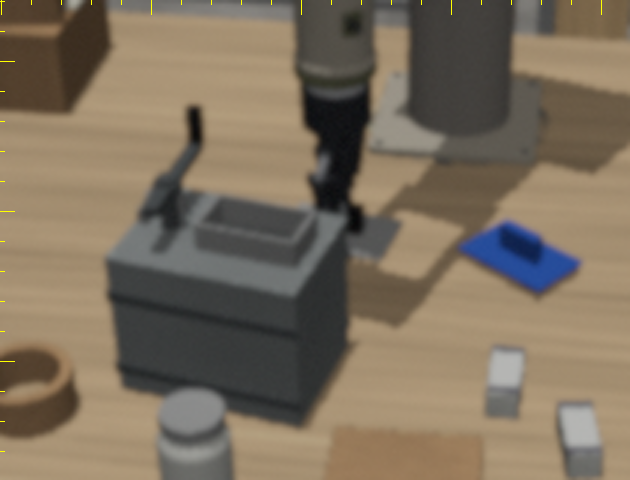

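Request:
servo_tool(
  steps=[
    [[0,0,2.5],[0,0,0],255],
    [[0,0,2.5],[0,0,0],255],
    [[0,0,1.2],[0,0,0],255],
    [[0,0,0.5],[0,0,0],255],
    [[0,0,0.2],[0,0,0],255],
    [[0,0,0.1],[0,0,0],255],
    [[0,0,0],[0,0,0],255],
  ],
)

```text
time_s: 19.18
position: [426.5, -95.6, 29.3]
orientation: [3.138, 0.001, 1.386]
wrist_force: [0.2, 0.3, -2.9]
gripper_width: 14.7
```

```bash
python3 go.py 425 -95 24 1.384;python3 - <<'E'
from h import *
t=vision.get_image("top")
crop(t,310,160,390,235,10,"t7")
E
```

```text
t 19.18 pos [426.5 -95.6  29.3] rpy [3.1383e+00 5.0000e-04 1.3858e+00] F [ 0.2  0.3 -2.9] w 14.7 j6 -0.15
shift cm [ 0.03  -0.158  0.527] len 0.55
turn (tool) [0.0033 0.0005 0.0018]
```

View pics/t7.png

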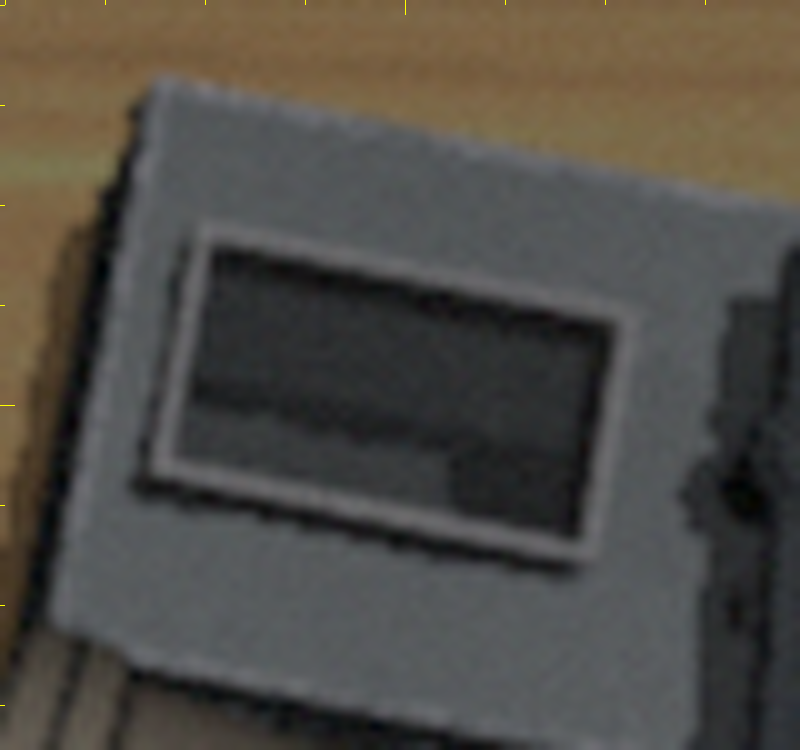

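```bash
python3 - <<'E'
from h import *
t=vision.get_image("top")
P=np.array([onz(t,(310+a/10-.5,160+b/10-.5),195) for a,b in[(200,220),(637,310),(592,563),(152,473)]])
print(P.mean(0),[np.linalg.norm(P[i]-P[i-1]).round(1) for i in range(4)]);d=P[0]-P[1]+P[3]-P[2];print(np.arctan2(-d[0],d[1]))
E
```

```text
[ 573.8932082  -151.17202416  195.        ] [np.float64(61.9), np.float64(105.0), np.float64(61.5), np.float64(104.7)]
-0.19752376532349045
```

Request:
servo_tool(
  steps=[
    [[0,0,0.2],[0,0,0],255],
    [[0,0,0.2],[0,0,0],255],
    [[0,0,0],[0,0,0],255],
    [[0,0,0],[0,0,0],255],
  ],
)

```text
time_s: 19.62
position: [424.6, -94.9, 23.1]
orientation: [-3.141, -0.0, 1.386]
wrist_force: [0.2, -0.1, -2.7]
gripper_width: 14.2
```

Request:
servo_tool(
  steps=[
    [[0,0,0.1],[0,0,0],255],
    [[0,0,0],[0,0,0],255],
    [[0,0,0],[0,0,0],255],
  ],
)

```text
time_s: 19.87
position: [424.8, -95.0, 22.8]
orientation: [-3.141, 0.0, 1.386]
wrist_force: [-2.7, 1.5, 5.9]
gripper_width: 14.9
```

Request:
servo_tool(
  steps=[
    [[0,0,0],[0,0,0],100],
    [[0,0,0],[0,0,0],0],
    [[0,0,0],[0,0,0],0],
    [[0,0,0],[0,0,0],0],
    [[0,0,0],[0,0,0],0],
    [[0,0,-3],[0,0,0],0],
    [[0,0,-4],[0,0,0],0],
    [[0,0,-4],[0,0,0],0],
    [[0,0,-4],[0,0,0],0],
    [[0,0,0],[0,0,0],0],
  ],
)

```text
time_s: 20.7
position: [429.2, -96.5, 181.4]
orientation: [3.128, 0.002, 1.386]
wrist_force: [1.0, 0.5, 2.0]
gripper_width: 85.7
```

```bash
python3 go.py 577 101 170 -0.012;python3 - <<'E'
from h import *
s=vision.get_image("scene");t=vision.get_image("top")
crop(t,120,120,390,320,3,"t8");crop(s,180,130,440,300,3,"s8")
E
```

```text
t 20.7 pos [429.2 -96.5 181.4] rpy [3.1283e+00 2.0000e-03 1.3859e+00] F [1.  0.5 2. ] w 85.7 j6 -0.15
shift cm [22.133 10.876  1.24 ] len 24.69
turn (tool) [ 0.0124 -0.0076  1.3979]
```

View pics/t8.png

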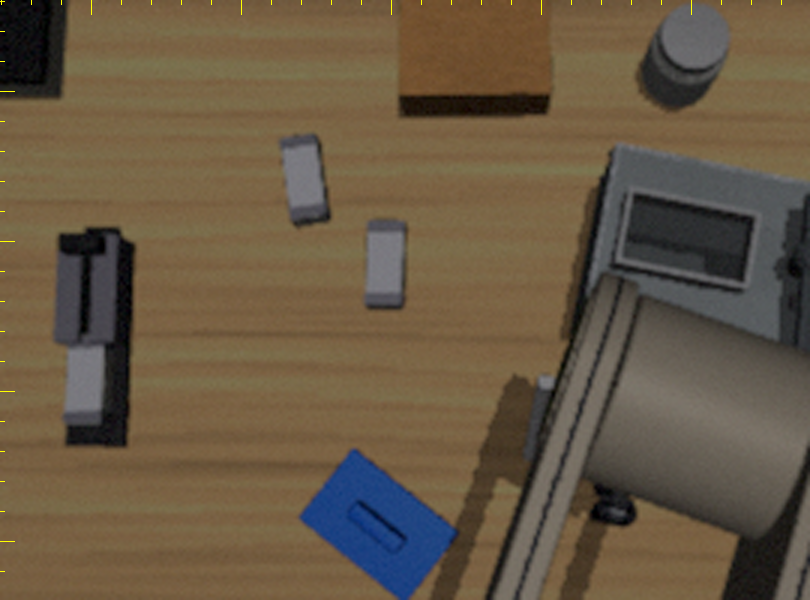

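View pics/s8.png

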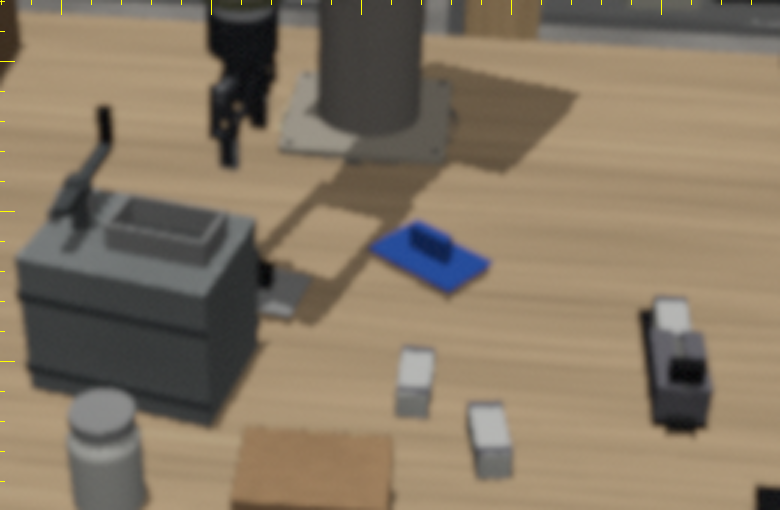

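Request:
servo_tool(
  steps=[
    [[3.16,1.55,0],[0,0,0],0],
    [[3.16,1.55,0],[0,0,0],0],
    [[3.16,1.55,0],[0,0,0],0],
    [[3.16,1.55,0],[0,0,0],0],
    [[3.16,1.55,0],[0,0,0],0],
    [[3.16,1.55,0],[0,0,0],0],
    [[3.16,1.55,0],[0,0,0],0],
    [[0,0,0],[0,0,0.12],0],
    [[0,0,0],[0,0,0.12],0],
    [[0,0,0],[0,0,0.12],0],
    [[0,0,0],[0,0,0.12],0],
    [[0,0,0],[0,0,0.12],0],
    [[0,0,0],[0,0,0.12],0],
    [[0,0,0],[0,0,0.12],0],
    [[0,0,0],[0,0,0.12],0],
    [[0,0,0],[0,0,0.12],0],
    [[0,0,0],[0,0,0.12],0],
    [[0,0,0],[0,0,0.12],0],
    [[0,0,0],[0,0,0.08],0],
    [[0,0,0],[0,0,0],0],
  ],
)

```text
time_s: 22.47
position: [570.8, 102.4, 169.7]
orientation: [3.141, 0.004, -0.018]
wrist_force: [0.5, -0.7, 0.3]
gripper_width: 85.4
```

```bash
python3 go.py 577 101 16 -0.012
```

```text
t 22.47 pos [570.8 102.4 169.7] rpy [ 3.1412  0.0037 -0.018 ] F [ 0.5 -0.7  0.3] w 85.4 j6 1.68
shift cm [ 0.676  0.119 15.371] len 15.39
turn (tool) [ 0.0004  0.0037 -0.006 ]
```

Request:
servo_tool(
  steps=[
    [[0.4,0.1,3],[0,0,0],0],
    [[0,0,4],[0,0,0],0],
    [[0,0,4],[0,0,0],0],
    [[0,0,2.5],[0,0,0],0],
    [[0,0,1],[0,0,0],0],
    [[0,0,0],[0,0,0],0],
    [[0,0,0],[0,0,0],0],
  ],
)

```text
time_s: 23.05
position: [575.9, 101.5, 27.3]
orientation: [3.142, 0.001, -0.013]
wrist_force: [0.5, 0.0, -0.5]
gripper_width: 85.5
```

```bash
python3 go.py 577 101 16 -0.012
```

```text
t 23.05 pos [575.9 101.5  27.3] rpy [ 3.1415e+00  9.0000e-04 -1.2800e-02] F [ 0.5  0.  -0.5] w 85.5 j6 1.67
shift cm [0.11  0.045 1.127] len 1.13
turn (tool) [ 0.0001  0.0009 -0.0008]
```

Request:
servo_tool(
  steps=[
    [[0.1,0,1],[0,0,0],0],
    [[0,0,0],[0,0,0],0],
    [[0,0,0],[0,0,0],255],
    [[0,0,0],[0,0,0],255],
    [[0,0,0],[0,0,0],255],
    [[0,0,0],[0,0,0],255],
    [[0,0,0],[0,0,0],255],
    [[0,0,0],[0,0,0],255],
  ],
)

```text
time_s: 23.72
position: [577.8, 101.5, 18.2]
orientation: [-3.141, -0.001, -0.014]
wrist_force: [-0.1, -0.2, 4.3]
gripper_width: 32.5
```

Request:
servo_tool(
  steps=[
    [[0,0,-2],[0,0,0],255],
    [[0,0,-4],[0,0,0],255],
    [[0,0,-4],[0,0,0],255],
    [[0,0,-4],[0,0,0],255],
    [[0,0,-4],[0,0,0],255],
    [[0,0,-4],[0,0,0],255],
    [[0,0,-2],[0,0,0],255],
    [[0,2.8,0],[0,0,0],255],
    [[0,2.8,0],[0,0,0],255],
    [[0,2.8,0],[0,0,0],255],
    [[0,2.8,0],[0,0,0],255],
    [[0,2.8,0],[0,0,0],255],
    [[0,2.8,0],[0,0,0],255],
    [[0,2.8,0],[0,0,0],255],
    [[0,2.8,0],[0,0,0],255],
    [[0,2.8,0],[0,0,0],255],
  ],
)

```text
time_s: 25.05
position: [572.9, -151.8, 256.7]
orientation: [-3.141, 0.001, -0.014]
wrist_force: [-0.2, 0.7, -1.6]
gripper_width: 32.7
```

Request:
servo_tool(
  steps=[
    [[0,0,0],[0,0,-0.12],255],
    [[0,0,0],[0,0,-0.12],255],
    [[0,0,0],[0,0,-0.12],255],
    [[0,0,0],[0,0,-0.12],255],
    [[0,0,0],[0,0,-0.12],255],
    [[0,0,0],[0,0,-0.12],255],
    [[0,0,0],[0,0,-0.12],255],
    [[0,0,0],[0,0,-0.12],255],
    [[0,0,0],[0,0,-0.12],255],
    [[0,0,0],[0,0,-0.12],255],
    [[0,0,0],[0,0,-0.12],255],
    [[0,0,0],[0,0,-0.07],255],
    [[0,0,0],[0,0,0],255],
    [[0,0,0],[0,0,0],255],
  ],
)

```text
time_s: 26.22
position: [573.2, -150.5, 256.8]
orientation: [-3.141, -0.0, 1.373]
wrist_force: [0.7, 0.3, -1.6]
gripper_width: 32.8
```

```bash
python3 go.py 573.5 -151 220 1.38;python3 - <<'E'
from h import *
s=vision.get_image("scene");t=vision.get_image("top")
crop(t,300,150,390,230,6,"t9");crop(s,170,110,290,230,5,"s9")
E
```

```text
t 26.22 pos [ 573.2 -150.5  256.8] rpy [-3.1407e+00 -2.0000e-04  1.3733e+00] F [ 0.7  0.3 -1.6] w 32.8 j6 -0.15
shift cm [-0.049  0.04   3.678] len 3.68
turn (tool) [-0.0009 -0.0002 -0.0067]
```

View pics/s9.png

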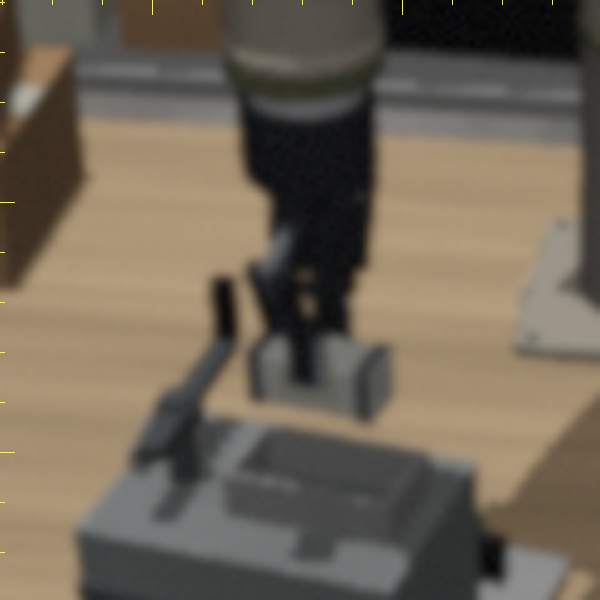

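View pics/t9.png

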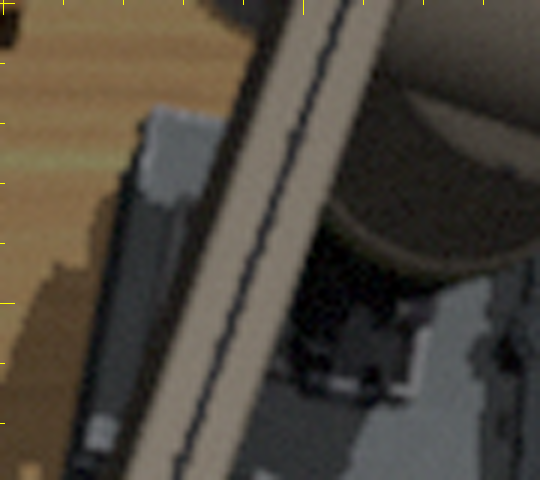

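Request:
servo_tool(
  steps=[
    [[-0.05,0.04,2],[0,0,-0.007],255],
    [[0,0,2],[0,0,0],255],
    [[0,0,1],[0,0,0],255],
    [[0,0,0.6],[0,0,0],255],
    [[0,0,0],[0,0,0],255],
    [[0,0,0],[0,0,0],255],
  ],
)

```text
time_s: 26.82
position: [573.9, -151.2, 201.7]
orientation: [3.142, 0.0, 1.382]
wrist_force: [-0.5, -0.5, -0.6]
gripper_width: 32.6
```

Level, inside the neck, no contact. Release.

Request:
servo_tool(
  steps=[
    [[0,0,0],[0,0,0],0],
    [[0,0,0],[0,0,0],0],
    [[0,0,0],[0,0,0],0],
    [[0,0,0],[0,0,0],0],
    [[0,0,0],[0,0,0],0],
    [[0,0,-3],[0,0,0],0],
    [[0,0,-3],[0,0,0],0],
    [[0,0,0],[0,0,0],0],
  ],
)

```text
time_s: 27.48
position: [576.3, -152.0, 268.6]
orientation: [3.132, 0.001, 1.383]
wrist_force: [0.5, -0.5, 0.9]
gripper_width: 85.3
```

```bash
python3 go.py 657 178.5 260 0.155;python3 - <<'E'
from h import *
s=vision.get_image("scene");t=vision.get_image("top")
crop(t,110,130,390,320,2,"t10");crop(s,170,110,440,290,3,"s10")
E
```

```text
t 27.48 pos [ 576.3 -152.   268.6] rpy [3.1321e+00 1.5000e-03 1.3828e+00] F [ 0.5 -0.5  0.9] w 85.3 j6 -0.16
shift cm [33.975  1.741  0.83 ] len 34.03
turn (tool) [ 0.0092 -0.0046  1.2278]
```

View pics/s10.png

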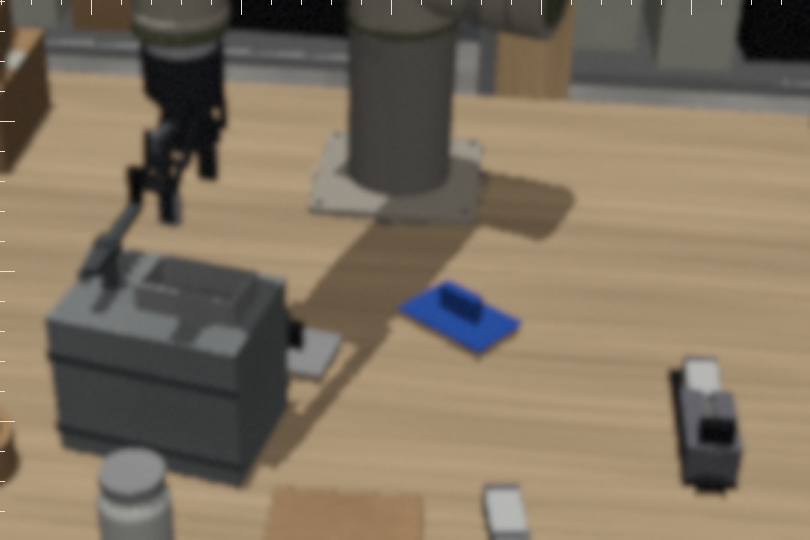

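View pics/t10.png

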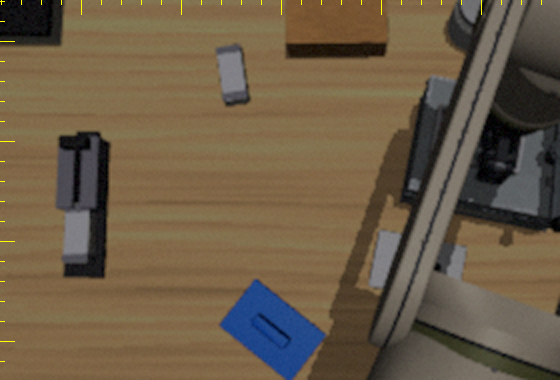

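Request:
servo_tool(
  steps=[
    [[3.4,0.17,0],[0,0,0],0],
    [[3.4,0.17,0],[0,0,0],0],
    [[3.4,0.17,0],[0,0,0],0],
    [[3.4,0.17,0],[0,0,0],0],
    [[3.4,0.17,0],[0,0,0],0],
    [[3.4,0.17,0],[0,0,0],0],
    [[3.4,0.17,0],[0,0,0],0],
    [[3.4,0.17,0],[0,0,0],0],
    [[3.4,0.17,0],[0,0,0],0],
    [[3.4,0.17,0],[0,0,0],0],
    [[0,0,0],[0,0,0.12],0],
    [[0,0,0],[0,0,0.12],0],
    [[0,0,0],[0,0,0.12],0],
    [[0,0,0],[0,0,0.12],0],
    [[0,0,0],[0,0,0.12],0],
    [[0,0,0],[0,0,0.12],0],
    [[0,0,0],[0,0,0.12],0],
    [[0,0,0],[0,0,0.12],0],
    [[0,0,0],[0,0,0.12],0],
    [[0,0,0],[0,0,0.12],0],
  ],
)

```text
time_s: 29.25
position: [653.4, 179.6, 259.5]
orientation: [3.142, 0.002, 0.177]
wrist_force: [-0.5, -1.4, 1.0]
gripper_width: 85.2
```

Request:
servo_tool(
  steps=[
    [[0,0,4],[0,0,0.028],0],
    [[0,0,4],[0,0,0],0],
    [[0,0,4],[0,0,0],0],
    [[0,0,0],[0,0,0],0],
    [[0,0,0],[0,0,0],0],
  ],
)

```text
time_s: 29.67
position: [651.0, 179.1, 137.1]
orientation: [3.141, 0.009, 0.155]
wrist_force: [0.0, 0.3, 0.8]
gripper_width: 85.3
```

```bash
python3 go.py 657 178.5 17 0.15;python3 - <<'E'
from h import *
s=vision.get_image("scene");t=vision.get_image("top")
crop(t,110,130,310,250,3,"t11");crop(s,270,170,400,300,4,"s11")
E
```

```text
t 29.67 pos [651.  179.1 137.1] rpy [3.1413 0.0087 0.1548] F [0.  0.3 0.8] w 85.3 j6 1.61
shift cm [ 0.689  0.148 12.008] len 12.03
turn (tool) [0.0003 0.0086 0.0048]
```

View pics/s11.png

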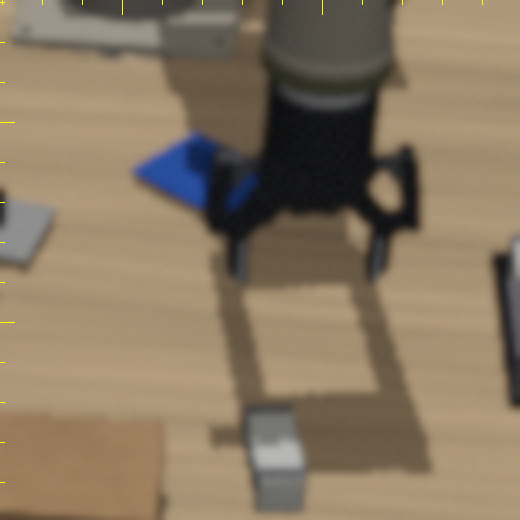

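View pics/t11.png

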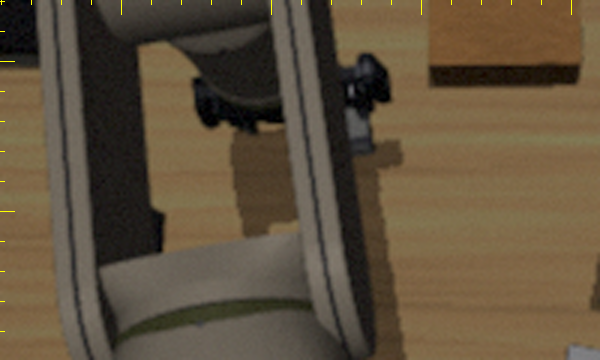

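Request:
servo_tool(
  steps=[
    [[0,-4,-2],[0,0,0],0],
    [[0,-4,0],[0,0,0],0],
    [[0,-4,0],[0,0,0],0],
    [[0,-4,0],[0,0,0],0],
    [[0,-4,0],[0,0,0],0],
    [[0,0,0],[0,0,0],0],
  ],
)

```text
time_s: 30.27
position: [622.7, 383.5, 164.9]
orientation: [-3.136, -0.006, 0.161]
wrist_force: [-0.1, 0.2, 0.5]
gripper_width: 85.5
```

```bash
python3 - <<'E'
from h import *
s=vision.get_image("scene");t=vision.get_image("top")
crop(t,205,145,255,200,12,"t12");crop(s,315,255,365,305,12,"s12")
crop(t,60,60,460,360,2,"t12b")
E
```

```text
(no output)
```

View pics/s12.png

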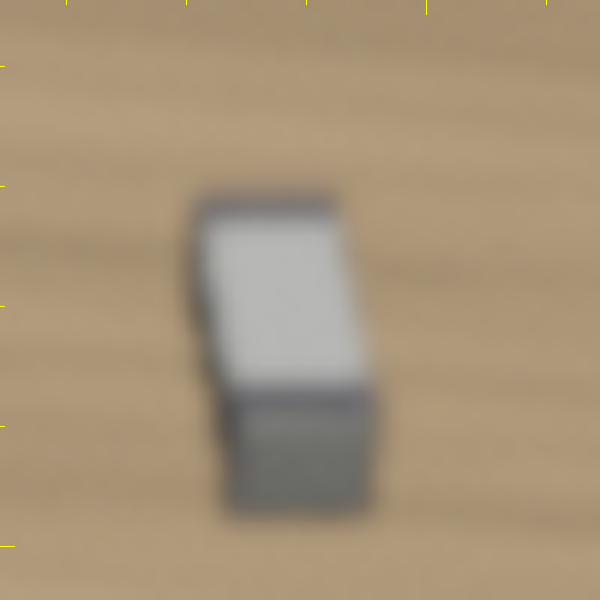

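View pics/t12.png

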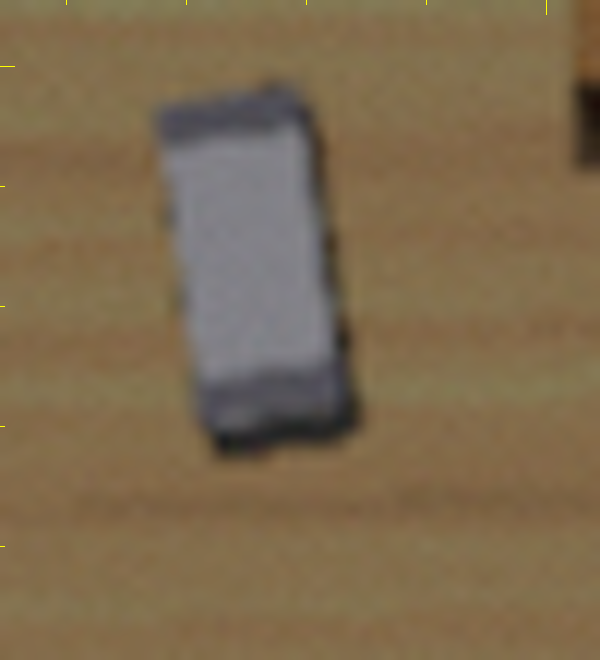

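View pics/t12b.png

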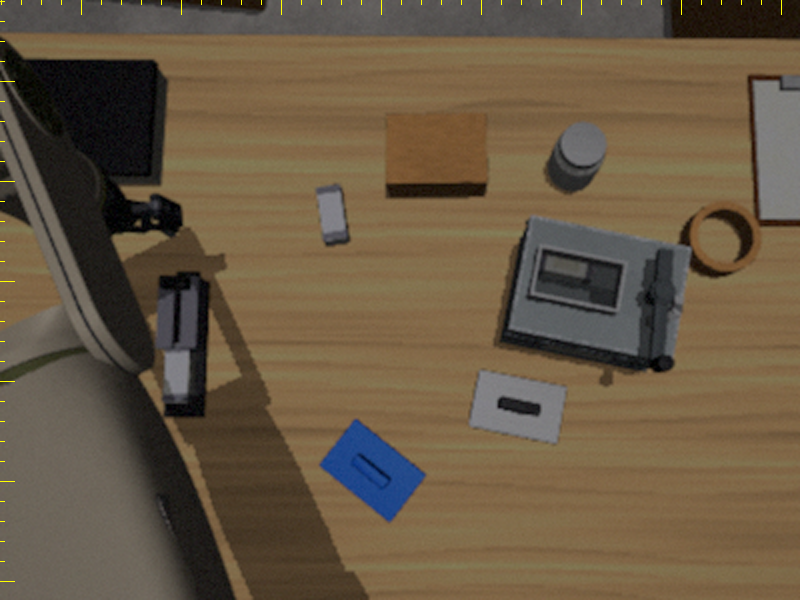

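```bash
python3 - <<'E'
from h import *
s=vision.get_image("scene");t=vision.get_image("top")
T=lambda x0,y0,l:[(x0+a/12-.5,y0+b/12-.5) for a,b in l]
l=[(165,148),(303,128),(332,370),(202,380)];full=[(158,108),(296,90),(345,405),(205,417)];ls=[(368,385),(228,388),(203,222),(338,222)]
R=[tri(t,a,s,b) for a,b in zip(T(205,145,l),T(315,255,ls))]
print([(p.round(1).tolist(),round(e,1)) for p,e in R],np.mean([p for p,e in R],0))
for g in(l,full):
    Q=np.array([onz(t,u,34) for u in T(205,145,g)]);d=Q[0]+Q[1]-Q[2]-Q[3];print(Q.mean(0).round(1),np.arctan2(d[1],d[0]),np.linalg.norm(d)/2)
E
python3 go.py 674 156.5 150 0.14
```

```text
[([718.9, 187.8, 34.5], np.float64(0.2)), ([724.1, 155.5, 34.4], np.float64(0.5)), ([665.9, 147.0, 34.6], np.float64(0.5)), ([663.0, 178.2, 35.5], np.float64(1.9))] [692.97760311 167.12081129  34.72552471]
[693.2 167.2  34. ] 0.16499744145378117 57.67737845356836
[693.6 167.1  34. ] 0.17883075907290683 76.11027695678285
t 30.47 pos [625.1 374.8 163.1] rpy [-3.1407 -0.0041  0.1548] F [ 0.3 -0.1  0.3] w 85.4 j6 1.89
shift cm [ 1.46  22.328  1.293] len 22.41
turn (tool) [-0.0009 -0.0041  0.0148]
```

```bash
python3 go.py 693.5 167 120 0.165
```

```text
t 30.47 pos [625.1 374.8 163.1] rpy [-3.1407 -0.0041  0.1548] F [ 0.3 -0.1  0.3] w 85.4 j6 1.89
shift cm [ 3.536 21.594  4.302] len 22.3
turn (tool) [-0.0009 -0.0042 -0.0102]
```

Request:
servo_tool(
  steps=[
    [[0.5,3.08,0],[0,0,-0.01],0],
    [[0.5,3.08,0],[0,0,0],0],
    [[0.5,3.08,0],[0,0,0],0],
    [[0.5,3.08,0],[0,0,0],0],
    [[0.5,3.08,0],[0,0,0],0],
    [[0.5,3.08,0],[0,0,0],0],
    [[0.5,3.08,0],[0,0,0],0],
    [[0,0,4],[0,0,0],0],
    [[0,0,4],[0,0,0],0],
    [[0,0,2],[0,0,0],0],
    [[0,0,0],[0,0,0],0],
    [[0,0,0],[0,0,0],0],
  ],
)

```text
time_s: 31.47
position: [692.8, 165.8, 59.6]
orientation: [3.141, 0.002, 0.163]
wrist_force: [-0.2, -0.5, 1.5]
gripper_width: 85.2
```

```bash
python3 go.py 693.5 167 17 0.165;python3 - <<'E'
from h import *
s=vision.get_image("scene")
crop(s,290,200,400,310,5,"s13")
E
```

```text
t 31.47 pos [692.8 165.8  59.6] rpy [3.1414e+00 2.1000e-03 1.6280e-01] F [-0.2 -0.5  1.5] w 85.2 j6 1.57
shift cm [ 0.101 -0.105  4.26 ] len 4.26
turn (tool) [ 0.0002  0.0021 -0.0022]
```

View pics/s13.png

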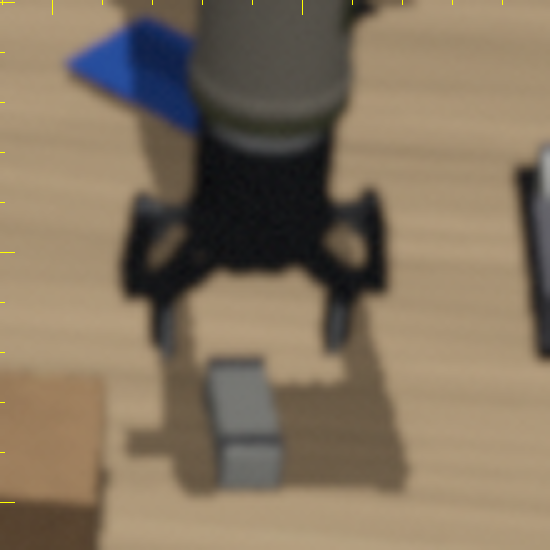

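Request:
servo_tool(
  steps=[
    [[0.1,-0.1,2],[0,0,0],0],
    [[0,0,1.5],[0,0,0],0],
    [[0,0,0.7],[0,0,0],0],
    [[0,0,0],[0,0,0],0],
    [[0,0,0],[0,0,0],255],
    [[0,0,0],[0,0,0],255],
    [[0,0,0],[0,0,0],255],
    [[0,0,0],[0,0,0],255],
    [[0,0,0],[0,0,0],255],
    [[0,0,0],[0,0,0],255],
  ],
)

```text
time_s: 32.35
position: [694.9, 168.9, 19.2]
orientation: [3.142, -0.002, 0.165]
wrist_force: [0.5, 0.5, 4.3]
gripper_width: 32.1
```

Request:
servo_tool(
  steps=[
    [[0,0,-2],[0,0,0],255],
    [[0,0,-4],[0,0,0],255],
    [[0,0,-4],[0,0,0],255],
    [[0,0,-4],[0,0,0],255],
    [[0,0,-4],[0,0,0],255],
    [[0,0,-4],[0,0,0],255],
    [[0,0,-2],[0,0,0],255],
    [[0,0,0],[0,0,0],255],
  ],
)

```text
time_s: 33.02
position: [696.7, 169.2, 266.6]
orientation: [-3.142, -0.012, 0.165]
wrist_force: [0.9, -0.7, -0.2]
gripper_width: 32.5
```

```bash
python3 go.py 573.5 -151 255 1.38
```

```text
t 33.02 pos [696.7 169.2 266.6] rpy [-3.1415 -0.0116  0.1648] F [ 0.9 -0.7 -0.2] w 32.5 j6 1.57
shift cm [-17.424  29.566   0.955] len 34.33
turn (tool) [ 0.007  -0.0102 -1.2152]
```

Request:
servo_tool(
  steps=[
    [[-1.74,2.96,0],[0,0,0],255],
    [[-1.74,2.96,0],[0,0,0],255],
    [[-1.74,2.96,0],[0,0,0],255],
    [[-1.74,2.96,0],[0,0,0],255],
    [[-1.74,2.96,0],[0,0,0],255],
    [[-1.74,2.96,0],[0,0,0],255],
    [[-1.74,2.96,0],[0,0,0],255],
    [[-1.74,2.96,0],[0,0,0],255],
    [[-1.74,2.96,0],[0,0,0],255],
    [[-1.74,2.96,0],[0,0,0],255],
    [[0,0,0],[0,0,-0.12],255],
    [[0,0,0],[0,0,-0.12],255],
    [[0,0,0],[0,0,-0.12],255],
    [[0,0,0],[0,0,-0.12],255],
    [[0,0,0],[0,0,-0.12],255],
    [[0,0,0],[0,0,-0.12],255],
    [[0,0,0],[0,0,-0.12],255],
    [[0,0,0],[0,0,-0.12],255],
    [[0,0,0],[0,0,-0.12],255],
    [[0,0,0],[0,0,-0.12],255],
  ],
)

```text
time_s: 34.68
position: [570.3, -151.5, 256.2]
orientation: [-3.139, -0.0, 1.371]
wrist_force: [0.1, -0.2, -1.7]
gripper_width: 32.4
```

Request:
servo_tool(
  steps=[
    [[0,0,0],[0,0,-0.015],255],
    [[0,0,0],[0,0,0],255],
    [[0,0,0],[0,0,0],255],
  ],
)

```text
time_s: 34.93
position: [570.6, -151.7, 257.1]
orientation: [-3.14, -0.0, 1.376]
wrist_force: [0.2, 0.3, -2.3]
gripper_width: 32.4
```

```bash
python3 go.py 573.5 -151 201 1.38;python3 - <<'E'
from h import *
s=vision.get_image("scene")
crop(s,170,110,290,230,5,"s14")
E
```

```text
t 34.93 pos [ 570.6 -151.7  257.1] rpy [-3.1403e+00 -2.0000e-04  1.3759e+00] F [ 0.2  0.3 -2.3] w 32.4 j6 -0.15
shift cm [0.121 0.277 5.607] len 5.62
turn (tool) [-0.0013 -0.0002 -0.0041]
```

View pics/s14.png

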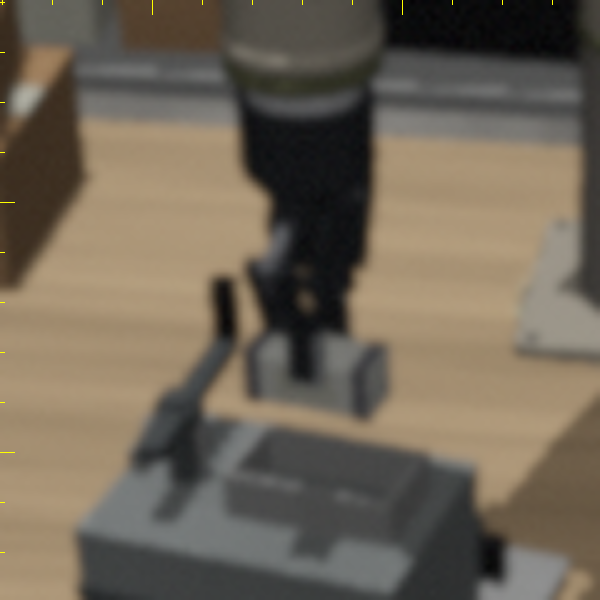

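Request:
servo_tool(
  steps=[
    [[0.17,0.24,0],[0,0,-0.004],255],
    [[0,0,2],[0,0,0],255],
    [[0,0,2],[0,0,0],255],
    [[0,0,1],[0,0,0],255],
    [[0,0,0.6],[0,0,0],255],
    [[0,0,0],[0,0,0],255],
    [[0,0,0],[0,0,0],255],
  ],
)

```text
time_s: 35.57
position: [573.8, -150.6, 202.3]
orientation: [3.141, -0.0, 1.383]
wrist_force: [-0.0, -0.4, -1.5]
gripper_width: 32.7
```

Request:
servo_tool(
  steps=[
    [[0,0,0],[0,0,0],0],
    [[0,0,0],[0,0,0],0],
    [[0,0,0],[0,0,0],0],
    [[0,0,0],[0,0,0],0],
    [[0,0,0],[0,0,0],0],
    [[0,0,-3],[0,0,0],0],
    [[0,0,-3],[0,0,0],0],
    [[0,0,0],[0,0,0],0],
  ],
)

```text
time_s: 36.23
position: [576.2, -151.5, 269.3]
orientation: [3.132, 0.001, 1.384]
wrist_force: [1.2, -1.4, 1.6]
gripper_width: 85.3
```

```bash
python3 - <<'E'
from h import *
s=vision.get_image("scene");t=vision.get_image("top")
crop(t,135,195,180,275,10,"t15");crop(s,370,200,440,300,7,"s15")
E
```

```text
(no output)
```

View pics/s15.png

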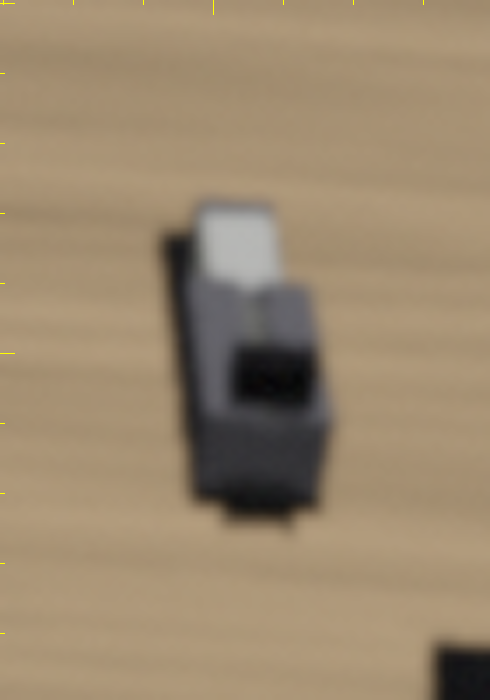

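View pics/t15.png

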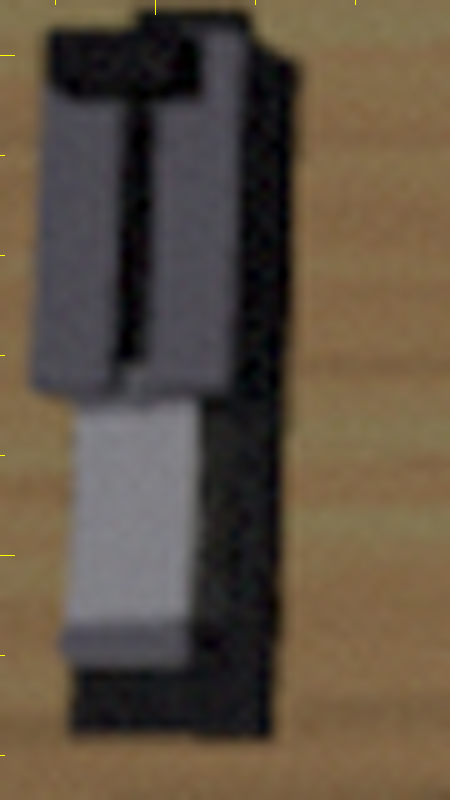

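```bash
python3 - <<'E'
from h import *
s=vision.get_image("scene");t=vision.get_image("top")
A=[(135+a/10-.5,195+b/10-.5) for a,b in[(68,622),(190,622)]];B=[(370+a/7-.5,200+b/7-.5) for a,b in[(274,211),(201,211)]]
for a,b in zip(A,B): print(tri(t,a,s,b),onz(t,a,44))
for a in[(60,655),(190,655),(76,400),(200,400)]: print(onz(t,(135+a[0]/10-.5,195+a[1]/10-.5),44).round(1))
E
python3 go.py 458 366 260 0.016
```

```text
(array([437.57178656, 382.95896572,  48.40342465]), np.float64(2.127707367367027)) [437.74793917 383.42445324  44.        ]
(array([437.95547952, 350.6948369 ,  45.77311059]), np.float64(1.1211743150243383)) [438.03701779 350.69285929  44.        ]
[428.9 385.   44. ]
[429.3 350.2  44. ]
[497.4 385.   44. ]
[497.7 351.5  44. ]
t 36.43 pos [ 573.4 -150.5  261.3] rpy [-3.1409e+00 -2.0000e-04  1.3838e+00] F [-0.2  1.1  0.1] w 85.0 j6 -0.16
shift cm [ 48.604 -20.943   0.151] len 52.92
turn (tool) [-7.0000e-04  4.0000e-04  1.3678e+00]
```

```bash
python3 go.py 467.5 367 260 0.016
```

```text
t 36.43 pos [ 573.4 -150.5  261.3] rpy [-3.1409e+00 -2.0000e-04  1.3838e+00] F [-0.2  1.1  0.1] w 85.0 j6 -0.16
shift cm [ 48.879 -20.028   0.151] len 52.82
turn (tool) [-7.0000e-04  4.0000e-04  1.3678e+00]
```

Request:
servo_tool(
  steps=[
    [[3.26,-1.335,0],[0,0,0],0],
    [[3.26,-1.335,0],[0,0,0],0],
    [[3.26,-1.335,0],[0,0,0],0],
    [[3.26,-1.335,0],[0,0,0],0],
    [[3.26,-1.335,0],[0,0,0],0],
    [[3.26,-1.335,0],[0,0,0],0],
    [[3.26,-1.335,0],[0,0,0],0],
    [[3.26,-1.335,0],[0,0,0],0],
    [[3.26,-1.335,0],[0,0,0],0],
    [[3.26,-1.335,0],[0,0,0],0],
    [[3.26,-1.335,0],[0,0,0],0],
    [[3.26,-1.335,0],[0,0,0],0],
    [[3.26,-1.335,0],[0,0,0],0],
    [[3.26,-1.335,0],[0,0,0],0],
    [[3.26,-1.335,0],[0,0,0],0],
  ],
)

```text
time_s: 37.68
position: [466.5, 368.4, 260.2]
orientation: [-3.14, 0.002, 1.384]
wrist_force: [0.9, -0.0, 0.2]
gripper_width: 85.4
```

Request:
servo_tool(
  steps=[
    [[0,0,0],[0,0,0.12],0],
    [[0,0,0],[0,0,0.12],0],
    [[0,0,0],[0,0,0.12],0],
    [[0,0,0],[0,0,0.12],0],
    [[0,0,0],[0,0,0.12],0],
    [[0,0,0],[0,0,0.12],0],
    [[0,0,0],[0,0,0.12],0],
    [[0,0,0],[0,0,0.12],0],
    [[0,0,0],[0,0,0.12],0],
    [[0,0,0],[0,0,0.12],0],
    [[0,0,0],[0,0,0.12],0],
    [[0,0,3],[0,0,0.05],0],
    [[0,0,4],[0,0,0],0],
    [[0,0,4],[0,0,0],0],
    [[0,0,4],[0,0,0],0],
    [[0,0,3],[0,0,0],0],
    [[0,0,0],[0,0,0],0],
    [[0,0,0],[0,0,0],0],
  ],
)

```text
time_s: 39.18
position: [465.5, 365.6, 79.0]
orientation: [3.138, 0.006, 0.014]
wrist_force: [1.0, 0.0, 0.5]
gripper_width: 85.4
```

```bash
python3 go.py 467.5 367 28 0.016;python3 - <<'E'
from h import *
s=vision.get_image("scene");t=vision.get_image("top")
crop(t,120,150,230,290,4,"t16");crop(s,360,180,450,300,5,"s16")
E
```

```text
t 39.18 pos [465.5 365.6  79. ] rpy [3.1379 0.0058 0.0138] F [1.  0.  0.5] w 85.4 j6 2.14
shift cm [ 0.233 -0.158  5.1  ] len 5.11
turn (tool) [ 0.0037  0.0058 -0.0022]
```

View pics/s16.png

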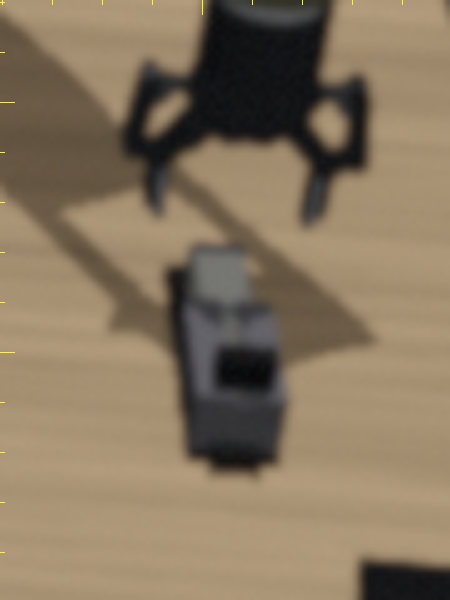

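View pics/t16.png

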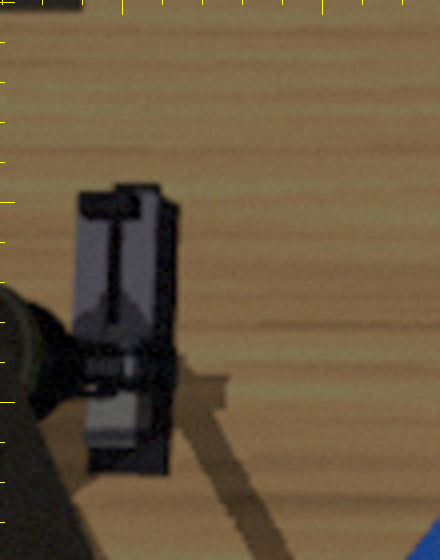

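Request:
servo_tool(
  steps=[
    [[0,-0.1,2],[0,0,0],0],
    [[0,0,2],[0,0,0],0],
    [[0,0,0.7],[0,0,0],0],
    [[0,0,0],[0,0,0],0],
    [[0,0,0],[0,0,0],0],
  ],
)

```text
time_s: 39.7
position: [468.7, 368.7, 36.8]
orientation: [-3.141, -0.002, 0.014]
wrist_force: [-0.1, -0.2, 0.5]
gripper_width: 85.3
```

```bash
python3 go.py 467.5 367 28 0.016
```

```text
t 39.7 pos [468.7 368.7  36.8] rpy [-3.1405e+00 -1.6000e-03  1.3700e-02] F [-0.1 -0.2  0.5] w 85.3 j6 2.14
shift cm [-0.124  0.17   0.875] len 0.9
turn (tool) [-0.0011 -0.0016 -0.0023]
```

Request:
servo_tool(
  steps=[
    [[-0.1,0.1,0.8],[0,0,0],0],
    [[0,0,0],[0,0,0],0],
    [[0,0,0],[0,0,0],255],
    [[0,0,0],[0,0,0],255],
    [[0,0,0],[0,0,0],255],
    [[0,0,0],[0,0,0],255],
    [[0,0,0],[0,0,0],255],
    [[0,0,0],[0,0,0],255],
  ],
)

```text
time_s: 40.37
position: [467.2, 367.4, 27.5]
orientation: [-3.141, -0.001, 0.014]
wrist_force: [0.6, 0.6, 2.3]
gripper_width: 32.9
```

Request:
servo_tool(
  steps=[
    [[-0.7,0,-0.05],[0,0,0],255],
    [[-0.7,0,0],[0,0,0],255],
    [[-0.7,0,0],[0,0,0],255],
    [[0,0,0],[0,0,0],255],
    [[0,0,0],[0,0,0],255],
  ],
)

```text
time_s: 40.78
position: [444.7, 366.9, 27.5]
orientation: [3.141, 0.001, 0.015]
wrist_force: [-3.2, -0.5, 4.4]
gripper_width: 32.5
```

```bash
python3 - <<'E'
from h import *
s=vision.get_image("scene");t=vision.get_image("top")
crop(t,120,170,220,290,5,"t17")
E
```

View pics/t17.png

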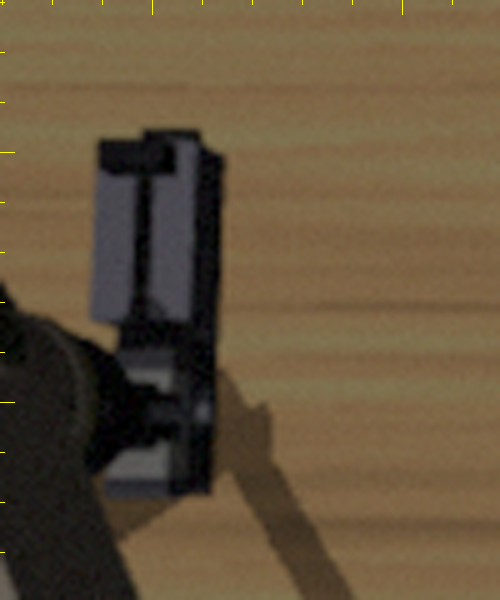

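Request:
servo_tool(
  steps=[
    [[0,0,-2],[0,0,0],255],
    [[0,0,-4],[0,0,0],255],
    [[0,0,-4],[0,0,0],255],
    [[0,0,-4],[0,0,0],255],
    [[0,0,-4],[0,0,0],255],
    [[0,0,-4],[0,0,0],255],
    [[0,0,-1],[0,0,0],255],
    [[0,0,0],[0,0,0],255],
    [[0,0,0],[0,0,0],255],
  ],
)

```text
time_s: 41.63
position: [445.9, 366.8, 256.7]
orientation: [3.142, -0.0, 0.014]
wrist_force: [-0.1, 1.0, -3.2]
gripper_width: 32.5
```

```bash
python3 go.py 573.5 -151 257 1.38;python3 - <<'E'
from h import *
s=vision.get_image("scene");t=vision.get_image("top")
crop(s,340,130,450,250,5,"s18")
E
```

```text
t 41.63 pos [445.9 366.8 256.7] rpy [ 3.1416 -0.      0.0137] F [-0.1  1.  -3.2] w 32.5 j6 2.16
shift cm [ 1.2049e+01  5.1949e+01 -2.7000e-02] len 53.33
turn (tool) [ 1.0000e-04 -0.0000e+00 -1.3663e+00]
```

View pics/s18.png

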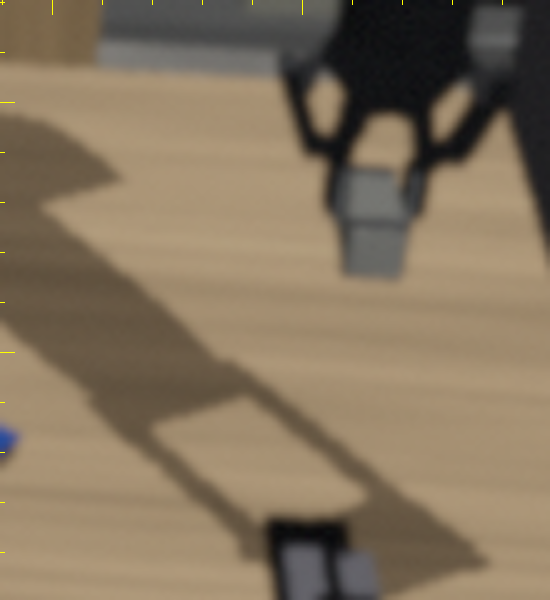

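Request:
servo_tool(
  steps=[
    [[0.81,3.47,0],[0,0,0],255],
    [[0.81,3.47,0],[0,0,0],255],
    [[0.81,3.47,0],[0,0,0],255],
    [[0.81,3.47,0],[0,0,0],255],
    [[0.81,3.47,0],[0,0,0],255],
    [[0.81,3.47,0],[0,0,0],255],
    [[0.81,3.47,0],[0,0,0],255],
    [[0.81,3.47,0],[0,0,0],255],
    [[0.81,3.47,0],[0,0,0],255],
    [[0.81,3.47,0],[0,0,0],255],
    [[0.81,3.47,0],[0,0,0],255],
    [[0.81,3.47,0],[0,0,0],255],
    [[0.81,3.47,0],[0,0,0],255],
    [[0.81,3.47,0],[0,0,0],255],
    [[0.81,3.47,0],[0,0,0],255],
    [[0,0,0],[0,0,0],255],
  ],
)

```text
time_s: 43.07
position: [573.4, -157.7, 253.3]
orientation: [3.141, 0.005, 0.009]
wrist_force: [1.0, -0.2, -1.9]
gripper_width: 32.8
```

Request:
servo_tool(
  steps=[
    [[0,0,0],[0,0,-0.12],255],
    [[0,0,0],[0,0,-0.12],255],
    [[0,0,0],[0,0,-0.12],255],
    [[0,0,0],[0,0,-0.12],255],
    [[0,0,0],[0,0,-0.12],255],
    [[0,0,0],[0,0,-0.12],255],
    [[0,0,0],[0,0,-0.12],255],
    [[0,0,0],[0,0,-0.12],255],
    [[0,0,0],[0,0,-0.12],255],
    [[0,0,0],[0,0,-0.12],255],
    [[0,0,0],[0,0,-0.12],255],
    [[0,0,0],[0,0,-0.046],255],
    [[0,0,0],[0,0,0],255],
    [[0,0,0],[0,0,0],255],
  ],
)

```text
time_s: 44.23
position: [573.5, -151.6, 254.8]
orientation: [-3.138, -0.001, 1.378]
wrist_force: [0.1, 0.9, -1.7]
gripper_width: 32.5
```

```bash
python3 go.py 573.5 -151 201 1.38;python3 - <<'E'
from h import *
s=vision.get_image("scene");t=vision.get_image("top")
crop(s,170,110,290,230,5,"s19")
E
```

```text
t 44.23 pos [ 573.5 -151.6  254.8] rpy [-3.1376e+00 -6.0000e-04  1.3778e+00] F [ 0.1  0.9 -1.7] w 32.5 j6 -0.15
shift cm [0.052 0.011 5.382] len 5.38
turn (tool) [-0.004  -0.0006 -0.0022]
```

View pics/s19.png

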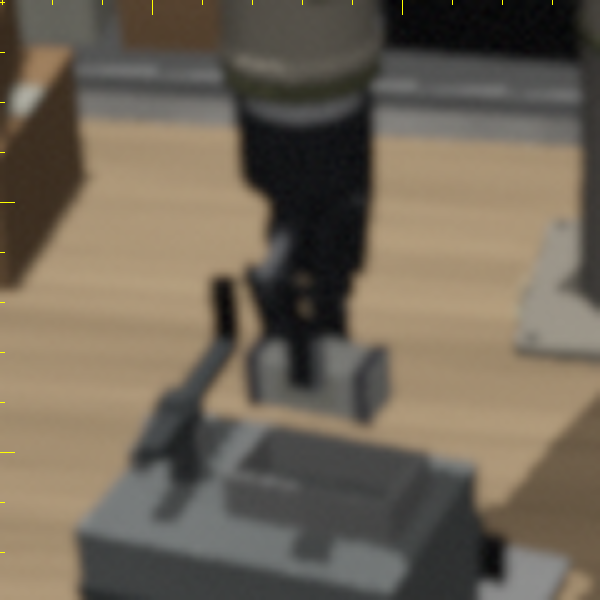

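Request:
servo_tool(
  steps=[
    [[0.05,0,2],[0,0,0],255],
    [[0,0,2],[0,0,0],255],
    [[0,0,0.9],[0,0,0],255],
    [[0,0,0.4],[0,0,0],255],
    [[0,0,0],[0,0,0],255],
    [[0,0,0],[0,0,0],255],
  ],
)

```text
time_s: 44.83
position: [574.8, -151.6, 205.1]
orientation: [3.141, 0.0, 1.379]
wrist_force: [-0.2, -0.2, -1.9]
gripper_width: 32.3
```

Request:
servo_tool(
  steps=[
    [[0,0,0.3],[0,0,0],255],
    [[0,0,0],[0,0,0],255],
    [[0,0,0],[0,0,0],0],
    [[0,0,0],[0,0,0],0],
    [[0,0,0],[0,0,0],0],
    [[0,0,0],[0,0,0],0],
    [[0,0,0],[0,0,0],0],
    [[0,0,-3],[0,0,0],0],
    [[0,0,-3],[0,0,0],0],
    [[0,0,0],[0,0,0],0],
  ],
)

```text
time_s: 45.67
position: [577.1, -152.4, 268.7]
orientation: [3.132, 0.001, 1.38]
wrist_force: [1.4, -0.4, 0.7]
gripper_width: 85.6
```

```bash
python3 go.py 424.8 -95 260 1.386;python3 - <<'E'
from h import *
s=vision.get_image("scene");t=vision.get_image("top")
cv2.imwrite("pics/t20.png",t["image"][:,:,::-1]);cv2.imwrite("pics/s20.png",s["image"][:,:,::-1])
E
```

```text
t 45.67 pos [ 577.1 -152.4  268.7] rpy [3.1321e+00 1.5000e-03 1.3798e+00] F [ 1.4 -0.4  0.7] w 85.6 j6 -0.15
shift cm [  2.742 -16.049   0.713] len 16.3
turn (tool) [ 0.0095  0.0015 -0.0062]
```

View pics/t20.png

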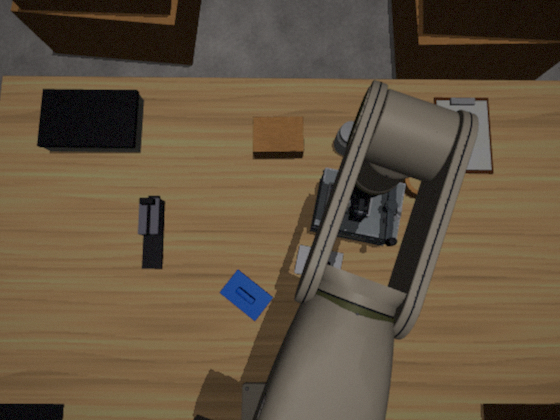

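View pics/s20.png

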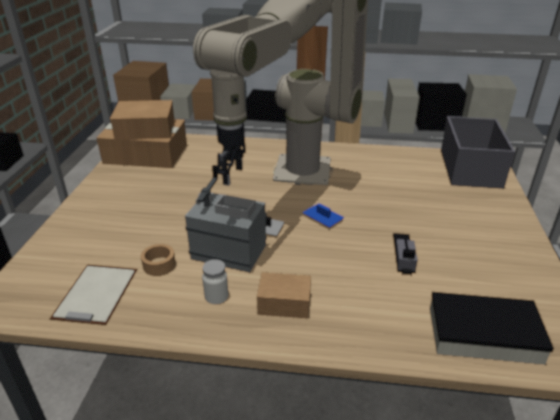

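Request:
servo_tool(
  steps=[
    [[0.55,-3.2,0],[0,0,-0.006],0],
    [[0.55,-3.2,0],[0,0,0],0],
    [[0.55,-3.2,0],[0,0,0],0],
    [[0.55,-3.2,0],[0,0,0],0],
    [[0.55,-3.2,0],[0,0,0],0],
    [[0,0,4],[0,0,0],0],
    [[0,0,4],[0,0,0],0],
    [[0,0,4],[0,0,0],0],
    [[0,0,4],[0,0,0],0],
    [[0,0,0],[0,0,0],0],
    [[0,0,0],[0,0,0],0],
    [[0,0,0],[0,0,0],0],
  ],
)

```text
time_s: 46.77
position: [423.1, -95.1, 102.9]
orientation: [3.141, 0.0, 1.386]
wrist_force: [1.0, 1.0, 0.9]
gripper_width: 85.5
```

```bash
python3 go.py 424.8 -95 23 1.386; python3 - <<'E'
from h import *
t=vision.get_image("top");crop(t,280,150,400,290,4,"t21")
E
```

```text
t 46.77 pos [423.1 -95.1 102.9] rpy [3.1408e+00 2.0000e-04 1.3858e+00] F [1.  1.  0.9] w 85.5 j6 -0.15
shift cm [0.04  0.161 7.99 ] len 7.99
turn (tool) [ 0.0008  0.0002 -0.0002]
```

View pics/t21.png

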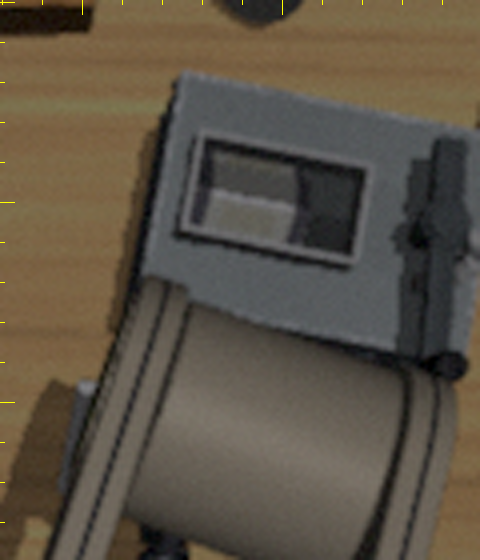

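Request:
servo_tool(
  steps=[
    [[0.04,0.16,3],[0,0,0],0],
    [[0,0,3],[0,0,0],0],
    [[0,0,1.2],[0,0,0],0],
    [[0,0,0.4],[0,0,0],0],
    [[0,0,0],[0,0,0],0],
    [[0,0,0],[0,0,0],0],
    [[0,0,0],[0,0,0],0],
  ],
)

```text
time_s: 47.4
position: [426.1, -95.4, 27.8]
orientation: [3.138, 0.001, 1.386]
wrist_force: [0.3, -0.8, 0.2]
gripper_width: 85.5
```

```bash
python3 go.py 424.8 -95 23 1.386
```

```text
t 47.4 pos [426.1 -95.4  27.8] rpy [3.1377e+00 6.0000e-04 1.3858e+00] F [ 0.3 -0.8  0.2] w 85.5 j6 -0.15
shift cm [ 0.019 -0.135  0.476] len 0.5
turn (tool) [ 0.0039  0.0006 -0.0002]
```

Request:
servo_tool(
  steps=[
    [[0,0,0.4],[0,0,0],0],
    [[0,0,0],[0,0,0],0],
    [[0,0,0],[0,0,0],0],
    [[0,0,0],[0,0,0],255],
    [[0,0,0],[0,0,0],255],
    [[0,0,0],[0,0,0],255],
    [[0,0,0],[0,0,0],255],
    [[0,0,0],[0,0,0],255],
    [[0,0,0],[0,0,0],255],
    [[0,0,0],[0,0,0],255],
    [[0,0,0],[0,0,0],255],
  ],
)

```text
time_s: 48.32
position: [424.2, -94.7, 21.5]
orientation: [3.142, 0.0, 1.386]
wrist_force: [0.7, -0.4, 1.0]
gripper_width: 14.8
```

Request:
servo_tool(
  steps=[
    [[0,0,-2],[0,0,0],255],
    [[0,0,-4],[0,0,0],255],
    [[0,0,-4],[0,0,0],255],
    [[0,0,-4],[0,0,0],255],
    [[0,0,-4],[0,0,0],255],
    [[0,0,-4],[0,0,0],255],
    [[0,0,-3],[0,0,0],255],
    [[0,0,0],[0,0,0],255],
  ],
)

```text
time_s: 48.98
position: [426.8, -95.7, 278.9]
orientation: [3.131, 0.002, 1.386]
wrist_force: [1.5, -0.2, -1.1]
gripper_width: 14.9
```

```bash
python3 go.py 573.7 -151 260 1.38
```

```text
t 48.98 pos [426.8 -95.7 278.9] rpy [3.1307e+00 1.7000e-03 1.3858e+00] F [ 1.5 -0.2 -1.1] w 14.9 j6 -0.15
shift cm [-2.734 15.436  2.066] len 15.81
turn (tool) [0.0109 0.0017 0.0058]
```

Request:
servo_tool(
  steps=[
    [[-0.55,3.09,0],[0,0,0],255],
    [[-0.55,3.09,0],[0,0,0],255],
    [[-0.55,3.09,0],[0,0,0],255],
    [[-0.55,3.09,0],[0,0,0],255],
    [[-0.55,3.09,0],[0,0,0],255],
    [[0,0,0],[0,0,0],255],
    [[0,0,0],[0,0,0],255],
    [[0,0,2],[0,0,0],255],
    [[0,0,0],[0,0,0],255],
    [[0,0,0],[0,0,0],255],
  ],
)

```text
time_s: 49.82
position: [569.2, -149.5, 249.9]
orientation: [-3.138, -0.001, 1.386]
wrist_force: [0.1, -0.2, -2.0]
gripper_width: 15.1
```

```bash
python3 go.py 573.8 -150.9 207 1.386; python3 - <<'E'
from h import *
s=vision.get_image("scene");t=vision.get_image("top");crop(s,170,110,290,230,5,"s22");crop(t,290,140,410,250,5,"t22")
E
```

```text
t 49.82 pos [ 569.2 -149.5  249.9] rpy [-3.138e+00 -6.000e-04  1.386e+00] F [ 0.1 -0.2 -2. ] w 15.1 j6 -0.16
shift cm [-0.061  0.494  4.292] len 4.32
turn (tool) [-0.0036 -0.0006 -0.    ]
```

View pics/s22.png

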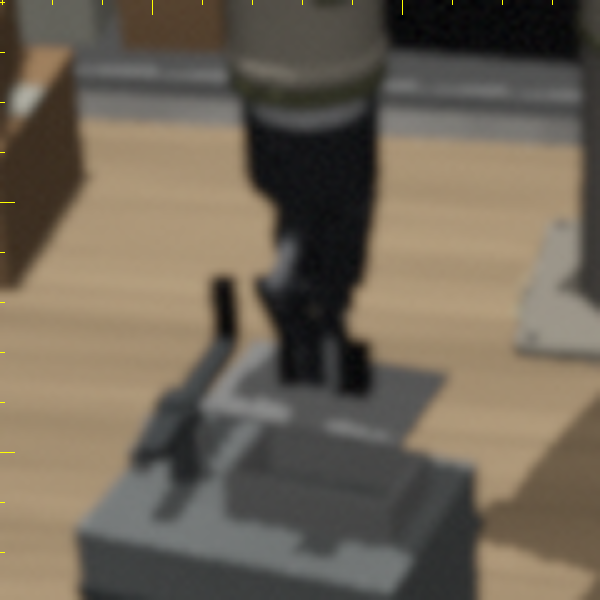

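View pics/t22.png

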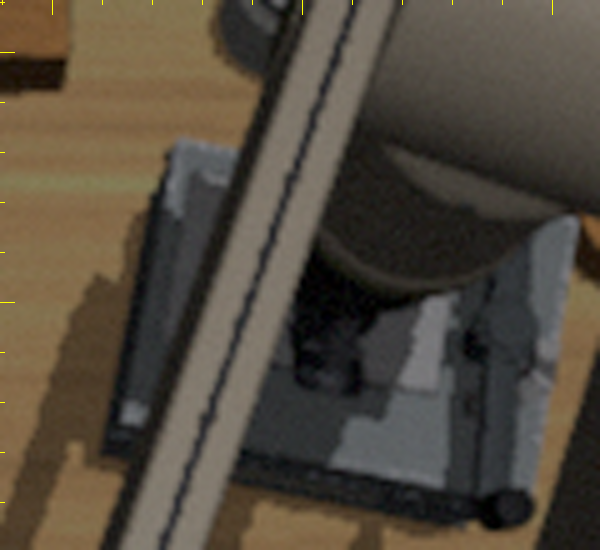

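Request:
servo_tool(
  steps=[
    [[-0.06,0.45,0],[0,0,0],255],
    [[0,0,1],[0,0,0],255],
    [[0,0,1],[0,0,0],255],
    [[0,0,0.6],[0,0,0],255],
    [[0,0,0],[0,0,0],255],
    [[0,0,0],[0,0,0],255],
    [[0,0,0],[0,0,0],255],
  ],
)

```text
time_s: 50.5
position: [575.1, -151.6, 225.3]
orientation: [-3.141, -0.0, 1.386]
wrist_force: [0.4, -0.6, -2.6]
gripper_width: 15.2
```

```bash
python3 go.py 573.8 -150.9 207 1.386
```

```text
t 50.5 pos [ 575.1 -151.6  225.3] rpy [-3.1413e+00 -1.0000e-04  1.3858e+00] F [ 0.4 -0.6 -2.6] w 15.2 j6 -0.16
shift cm [ 0.041 -0.143  1.835] len 1.84
turn (tool) [-0.0003 -0.0001 -0.0002]
```

Request:
servo_tool(
  steps=[
    [[0.04,-0.12,0.4],[0,0,0],255],
    [[0,0,0.4],[0,0,0],255],
    [[0,0,0.4],[0,0,0],255],
    [[0,0,0.4],[0,0,0],255],
    [[0,0,0.1],[0,0,0],255],
    [[0,0,0],[0,0,0],255],
    [[0,0,0],[0,0,0],255],
  ],
)

```text
time_s: 51.08
position: [574.1, -150.9, 208.3]
orientation: [-3.141, -0.0, 1.386]
wrist_force: [0.3, 0.1, -2.5]
gripper_width: 15.0
```

Request:
servo_tool(
  steps=[
    [[0,0,0.15],[0,0,0],255],
    [[0,0,0.1],[0,0,0],255],
    [[0,0,0],[0,0,0],255],
    [[0,0,0],[0,0,0],255],
  ],
)

```text
time_s: 51.42
position: [574.4, -151.1, 206.6]
orientation: [3.141, 0.0, 1.386]
wrist_force: [-0.2, 0.3, 2.5]
gripper_width: 15.0
```

Seated at the expected height with contact. Release and look.

Request:
servo_tool(
  steps=[
    [[0,0,0],[0,0,0],100],
    [[0,0,0],[0,0,0],0],
    [[0,0,0],[0,0,0],0],
    [[0,0,0],[0,0,0],0],
    [[0,0,0],[0,0,0],0],
    [[0,0,-3],[0,0,0],0],
    [[0,0,-4],[0,0,0],0],
    [[0,0,-2],[0,0,0],0],
    [[0,0,0],[0,0,0],0],
    [[0,0,0],[0,0,0],0],
  ],
)

```text
time_s: 52.25
position: [575.1, -151.3, 298.2]
orientation: [3.138, 0.001, 1.386]
wrist_force: [0.3, -0.7, -0.5]
gripper_width: 85.5
```

```bash
python3 go.py 470.5 -232.2 300 -0.121; python3 - <<'E'
from h import *
s=vision.get_image("scene");crop(s,170,110,290,230,5,"s23")
E
```

```text
t 52.25 pos [ 575.1 -151.3  298.2] rpy [3.1375e+00 6.0000e-04 1.3858e+00] F [ 0.3 -0.7 -0.5] w 85.5 j6 -0.16
shift cm [-9.876 -8.792 -0.206] len 13.22
turn (tool) [ 0.0037 -0.0026  1.5068]
```

View pics/s23.png

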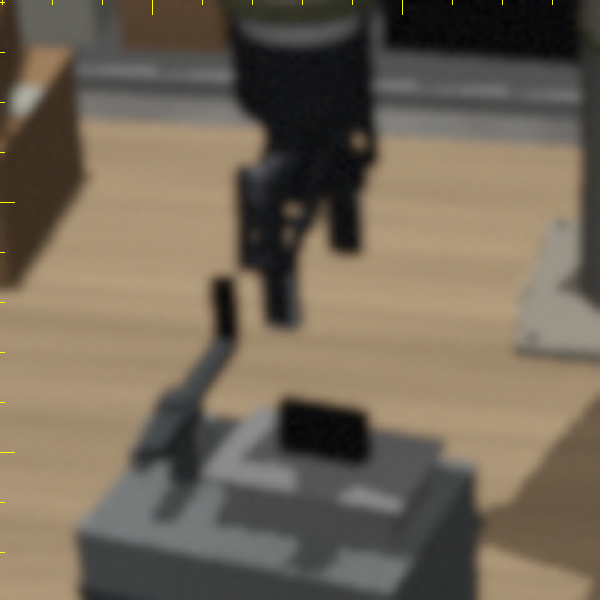

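Request:
servo_tool(
  steps=[
    [[-2.47,-2.2,0],[0,0,0],0],
    [[-2.47,-2.2,0],[0,0,0],0],
    [[-2.47,-2.2,0],[0,0,0],0],
    [[-2.47,-2.2,0],[0,0,0],0],
    [[0,0,0],[0,0,0.12],0],
    [[0,0,0],[0,0,0.12],0],
    [[0,0,0],[0,0,0.12],0],
    [[0,0,0],[0,0,0.12],0],
    [[0,0,0],[0,0,0.12],0],
    [[0,0,0],[0,0,0.12],0],
    [[0,0,0],[0,0,0.12],0],
    [[0,0,0],[0,0,0.12],0],
    [[0,0,0],[0,0,0.12],0],
    [[0,0,0],[0,0,0.12],0],
    [[0,0,0],[0,0,0.12],0],
    [[0,0,0],[0,0,0.12],0],
    [[0,0,0],[0,0,0.067],0],
    [[0,0,0],[0,0,0],0],
    [[0,0,0],[0,0,0],0],
  ],
)

```text
time_s: 53.88
position: [468.8, -231.5, 294.3]
orientation: [-3.14, 0.002, -0.119]
wrist_force: [0.6, 0.1, 0.1]
gripper_width: 85.0
```

```bash
python3 go.py 470.5 -232.2 224 -0.121; python3 - <<'E'
from h import *
s=vision.get_image("scene");t=vision.get_image("top");crop(s,150,120,275,230,5,"s24");crop(t,300,130,450,250,5,"t24")
E
```

```text
t 53.88 pos [ 468.8 -231.5  294.3] rpy [-3.1404e+00  2.4000e-03 -1.1870e-01] F [0.6 0.1 0.1] w 85.0 j6 1.13
shift cm [0.188 0.053 7.032] len 7.03
turn (tool) [-0.0012  0.0024  0.0023]
```

View pics/s24.png

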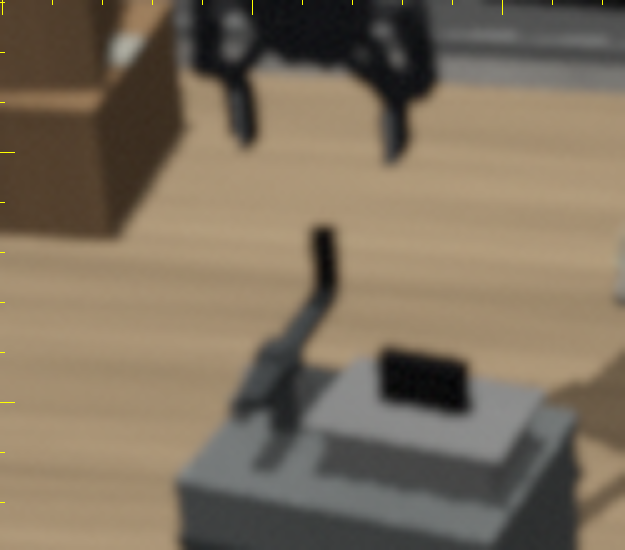

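View pics/t24.png

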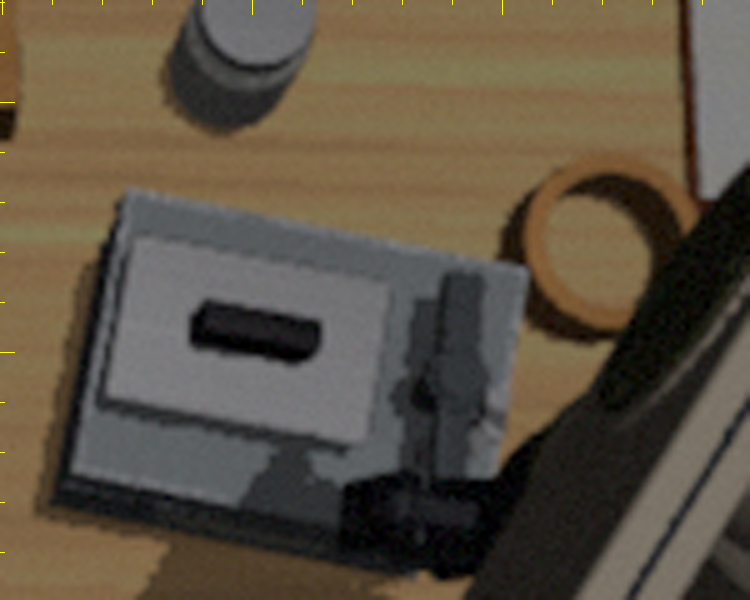

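Lid sits exactly as in the start picture. Descend on the knob and grip.

Request:
servo_tool(
  steps=[
    [[0.19,0.05,2],[0,0,0],0],
    [[0,0,2],[0,0,0],0],
    [[0,0,2],[0,0,0],0],
    [[0,0,0.7],[0,0,0],0],
    [[0,0,0],[0,0,0],0],
    [[0,0,0],[0,0,0],0],
    [[0,0,0],[0,0,0],255],
    [[0,0,0],[0,0,0],255],
    [[0,0,0],[0,0,0],255],
    [[0,0,0],[0,0,0],255],
    [[0,0,0],[0,0,0],255],
    [[0,0,0],[0,0,0],255],
    [[0,0,0],[0,0,0],255],
    [[0,0,0],[0,0,0],255],
  ],
)

```text
time_s: 55.15
position: [471.2, -233.0, 229.3]
orientation: [3.141, -0.0, -0.121]
wrist_force: [-1.1, -0.9, 2.3]
gripper_width: 15.9
```

```bash
python3 go.py 470.5 -232.2 224 -0.121
```

```text
t 55.15 pos [ 471.2 -233.   229.3] rpy [ 3.1409e+00 -3.0000e-04 -1.2150e-01] F [-1.1 -0.9  2.3] w 15.9 j6 1.14
shift cm [-0.083 -0.073  0.529] len 0.54
turn (tool) [ 0.0007 -0.0003 -0.0005]
```

Request:
servo_tool(
  steps=[
    [[0,0,-0.2],[0,0,0],255],
    [[0.04,0.85,0],[0,0,-0.1],255],
    [[0.04,0.85,-0.1],[0,0,-0.1],255],
    [[0.04,0.85,-0.13],[0,0,-0.1],255],
    [[0.04,0.85,-0.14],[0,0,-0.1],255],
    [[0.04,0.85,-0.14],[0,0,-0.1],255],
    [[0.04,0.85,-0.16],[0,0,-0.1],255],
    [[0.04,0.85,-0.17],[0,0,-0.1],255],
    [[0.04,0.85,-0.16],[0,0,-0.1],255],
    [[0.04,0.85,0],[0,0,-0.1],255],
    [[0.04,0.85,0],[0,0,-0.1],255],
    [[0,0,0],[0,0,0],255],
    [[0,0,0],[0,0,0],255],
  ],
)

```text
time_s: 56.23
position: [501.0, -308.0, 239.8]
orientation: [-3.139, -0.0, 0.876]
wrist_force: [1.1, 0.7, -5.4]
gripper_width: 16.2
```

```bash
python3 go.py 501.4 -308.7 241 0.884
```

```text
t 56.23 pos [ 501.  -308.   239.8] rpy [-3.1395e+00 -3.0000e-04  8.7600e-01] F [ 1.1  0.7 -5.4] w 16.2 j6 0.06
shift cm [-0.027  0.076 -0.12 ] len 0.14
turn (tool) [-0.0021 -0.0003 -0.008 ]
```

Request:
servo_tool(
  steps=[
    [[0.04,0.85,0.1],[0,0,-0.1],255],
    [[0.04,0.85,0.3],[0,0,-0.1],255],
    [[0.04,0.85,0.35],[0,0,-0.1],255],
    [[0.04,0.85,0.3],[0,0,-0.1],255],
    [[0.04,0.85,0.3],[0,0,-0.1],255],
    [[0,0.1,0.1],[0,0,-0.01],255],
    [[0,0,0],[0,0,0],255],
    [[0,0,0],[0,0,0],255],
  ],
)

```text
time_s: 56.9
position: [538.9, -325.9, 225.8]
orientation: [-3.138, -0.001, 1.383]
wrist_force: [-5.0, 1.8, -2.7]
gripper_width: 16.0
```

```bash
python3 go.py 539.1 -327.2 225 1.387
```

```text
t 56.9 pos [ 538.9 -325.9  225.8] rpy [-3.1384e+00 -1.3000e-03  1.3835e+00] F [-5.   1.8 -2.7] w 16.0 j6 -0.44
shift cm [-0.125  0.047  0.08 ] len 0.16
turn (tool) [-0.0032 -0.0013 -0.0035]
```

Request:
servo_tool(
  steps=[
    [[-0.05,0.15,0.1],[0,0,0],255],
    [[0,0,0.1],[0,0,0],255],
    [[0,0,0],[0,0,0],255],
    [[0,0,0],[0,0,0],255],
  ],
)

```text
time_s: 57.23
position: [539.8, -326.5, 225.0]
orientation: [-3.138, -0.001, 1.383]
wrist_force: [-9.1, 5.1, 4.2]
gripper_width: 16.1
```

Against the stop and seated (force reversed up). Back off the sideways load, release, rise, and look.

Request:
servo_tool(
  steps=[
    [[0,-0.1,0],[0,0,0],255],
    [[0,0,0],[0,0,0],150],
    [[0,0,0],[0,0,0],0],
    [[0,0,0],[0,0,0],0],
    [[0,0,0],[0,0,0],0],
    [[0,0,0],[0,0,0],0],
    [[0,0,0],[0,0,0],0],
    [[0,0,-2],[0,0,0],0],
    [[0,0,-4],[0,0,0],0],
    [[0,0,-4],[0,0,0],0],
    [[-3,0,0],[0,0,0],0],
    [[-3,0,0],[0,0,0],0],
    [[-3,0,0],[0,0,0],0],
    [[-3,0,0],[0,0,0],0],
    [[0,0,0],[0,0,0],0],
    [[0,0,0],[0,0,0],0],
  ],
)

```text
time_s: 58.57
position: [518.0, -447.0, 323.5]
orientation: [-3.141, -0.001, 1.386]
wrist_force: [0.1, 0.1, -0.4]
gripper_width: 85.2
```

```bash
python3 - <<'E'
from h import *
s=vision.get_image("scene");t=vision.get_image("top")
crop(t,300,160,450,250,5,"td9");crop(s,165,165,275,270,5,"sd9")
cv2.imwrite("pics/t25.png",t["image"][:,:,::-1])
T=lambda x0,y0,l:[(x0+a/5-.5,y0+b/5-.5) for a,b in l]
a=cv2.imread("pics/td0.png").astype(int);b=cv2.imread("pics/td9.png").astype(int);a2=cv2.imread("pics/sd0.png").astype(int);b2=cv2.imread("pics/sd9.png").astype(int)
print((abs(a-b).max(2)>40).mean(),(abs(a2-b2).max(2)>40).mean())
cv2.imwrite("pics/sdiff.png",abs(a2-b2).clip(0,255).astype(np.uint8))
E
```

```text
0.08692444444444444 0.1461056277056277
```

View pics/td9.png

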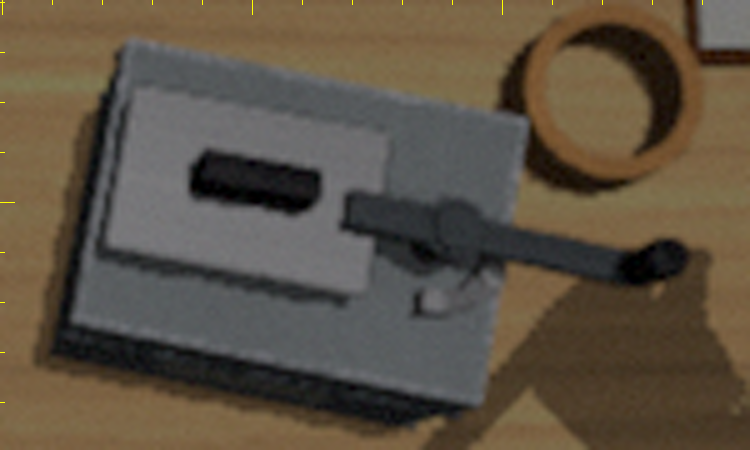

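View pics/sd9.png

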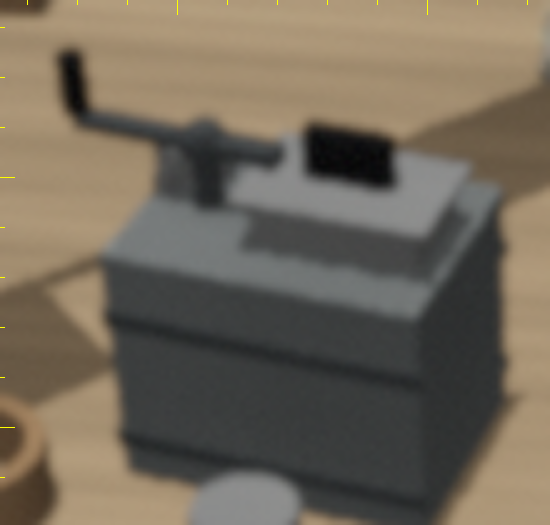

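View pics/sdiff.png

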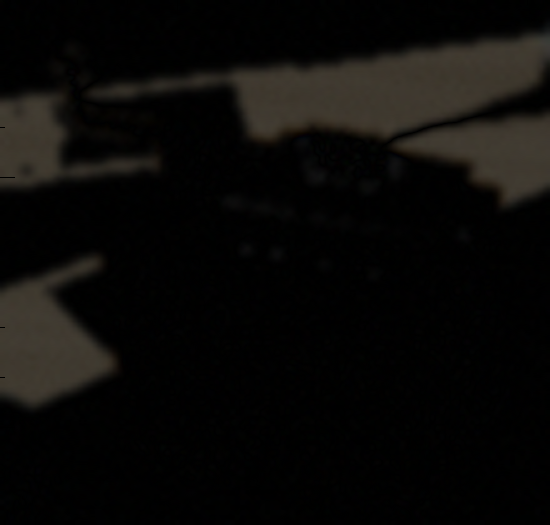

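View pics/t25.png

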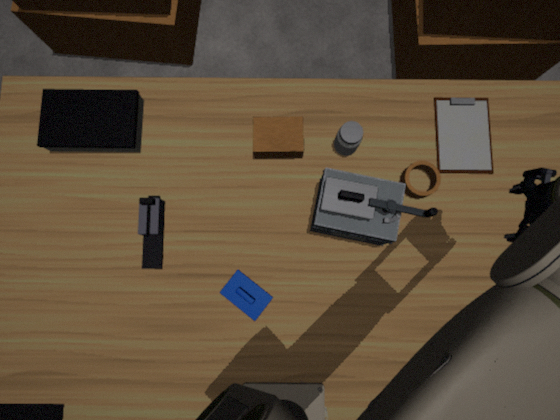

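```bash
python3 - <<'E'
import cv2,numpy as np
for a,b,(x0,y0,x1,y1),th in(("top0","t25",(420,204,440,220),45),("scene0",None,(174,170,186,190),60)):
    A=cv2.imread(f"pics/{a}.png")
    if b is None:
        from h import *
        B=vision.get_image("scene")["image"][:,:,::-1]
    else: B=cv2.imread(f"pics/{b}.png")
    for I in(A,B):
        g=I[y0:y1,x0:x1].max(2).astype(float);w=np.clip(th-g,0,None);yy,xx=np.mgrid[y0:y1,x0:x1];print(a,(w*xx).sum()/w.sum(),(w*yy).sum()/w.sum(),w.sum())
E
for i in 1;do python3 - <<'E'
import cv2,numpy as np
A=cv2.imread("pics/td0.png")[150:350,300:750];B=cv2.imread("pics/td9.png")[150:350,300:750]
cv2.imwrite("pics/cmp.png",np.clip(np.vstack([A,B])*1.5,0,255).astype(np.uint8))
E
done
```

```text
top0 429.07187385405206 211.96296296296296 2727.0
top0 428.98427212874907 212.57022677395756 2734.0
scene0 179.2436974789916 181.89304812834226 1309.0
scene0 179.38664468260512 181.72217642209398 1213.0
```

View pics/cmp.png

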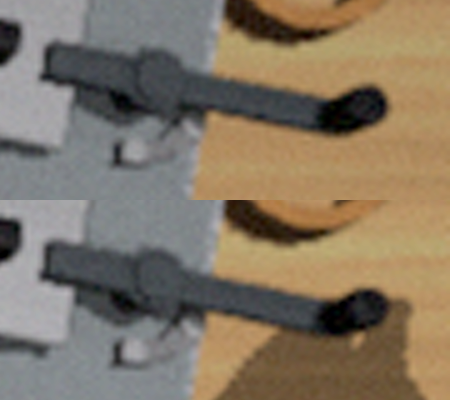

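Request:
servo_tool(
  steps=[
    [[3,0,0],[0,0,0],0],
    [[3,0,0],[0,0,0],0],
    [[3,0,0],[0,0,0],0],
    [[3,0,0],[0,0,0],0],
    [[0,0,0],[0,0,0],0],
    [[0,0,3],[0,0,0],0],
    [[0,0,3],[0,0,0],0],
    [[0,0,0],[0,0,0],0],
    [[0,0,0],[0,0,0],0],
  ],
)

```text
time_s: 59.47
position: [539.7, -325.9, 262.7]
orientation: [-3.138, -0.002, 1.39]
wrist_force: [0.3, -0.3, 0.9]
gripper_width: 85.5
```

```bash
python3 go.py 540.8 -327 221 1.386
```

```text
t 59.47 pos [ 539.7 -325.9  262.7] rpy [-3.1376e+00 -1.9000e-03  1.3899e+00] F [ 0.3 -0.3  0.9] w 85.5 j6 -0.44
shift cm [-0.093  0.14   4.174] len 4.18
turn (tool) [-0.004  -0.0019  0.0039]
```

Request:
servo_tool(
  steps=[
    [[-0.1,0.1,2],[0,0,0],0],
    [[0,0,1.5],[0,0,0],0],
    [[0,0,0.4],[0,0,0],0],
    [[0,0,0],[0,0,0],0],
    [[0,0,0],[0,0,0],0],
    [[0,0,0],[0,0,0],255],
    [[0,0,0],[0,0,0],255],
    [[0,0,0],[0,0,0],255],
    [[0,0,0],[0,0,0],255],
    [[0,0,0],[0,0,0],255],
    [[0,0,0],[0,0,0],255],
    [[0,0,0],[0,0,0],255],
    [[0,0.1,0.1],[0,0,0],255],
    [[0,0,0],[0,0,0],255],
    [[0,0,0],[0,0,0],255],
  ],
)

```text
time_s: 60.72
position: [540.7, -329.1, 225.4]
orientation: [-3.139, 0.001, 1.388]
wrist_force: [-10.8, 1.8, 8.7]
gripper_width: 16.0
```

Request:
servo_tool(
  steps=[
    [[0,0.1,0.1],[0,0,0],255],
    [[0,0,0],[0,0,0],255],
    [[0,0,0],[0,0,0],0],
    [[0,0,0],[0,0,0],0],
    [[0,0,0],[0,0,0],0],
    [[0,0,0],[0,0,0],0],
    [[0,0,0],[0,0,0],0],
    [[0,0,-2],[0,0,0],0],
    [[0,0,-4],[0,0,0],0],
    [[0,0,-4],[0,0,0],0],
    [[-3,0,0],[0,0,0],0],
    [[-3,0,0],[0,0,0],0],
    [[-3,0,0],[0,0,0],0],
    [[-3,0,0],[0,0,0],0],
    [[-3,0,0],[0,0,0],0],
    [[0,0,0],[0,0,0],0],
  ],
)

```text
time_s: 62.05
position: [513.8, -481.5, 321.7]
orientation: [-3.14, 0.001, 1.384]
wrist_force: [-0.7, 0.4, -0.9]
gripper_width: 84.9
```

```bash
python3 - <<'E'
from h import *
s=vision.get_image("scene");t=vision.get_image("top")
crop(t,300,160,450,250,5,"td10")
for a,d,(x0,y0,x1,y1),th in(("top0",t,(420,204,440,220),45),("scene0",s,(174,170,186,190),60)):
    for I in(cv2.imread(f"pics/{a}.png"),d["image"][:,:,::-1]):
        g=I[y0:y1,x0:x1].max(2).astype(float);w=np.clip(th-g,0,None);yy,xx=np.mgrid[y0:y1,x0:x1];print(a,(w*xx).sum()/w.sum(),(w*yy).sum()/w.sum(),w.sum())
E
python3 go.py
```

```text
top0 429.07187385405206 211.96296296296296 2727.0
top0 428.9907510173881 213.26267110617832 2703.0
scene0 179.2436974789916 181.89304812834226 1309.0
scene0 179.61794019933555 181.36627906976744 1204.0
t 62.15 pos [ 515.6 -477.6  322.3] rpy [-3.1407e+00 -1.0000e-03  1.3868e+00] F [ 0.3  0.9 -0.1] w 85.2 j6 -0.64
```

View pics/td10.png

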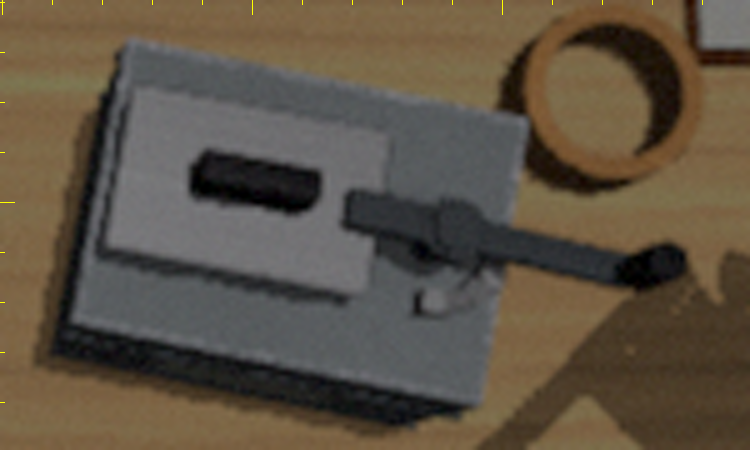

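Request:
servo_tool(
  steps=[
    [[-3,0,0],[0,0,0],0],
    [[-3,0,0],[0,0,0],0],
    [[-3,0,0],[0,0,0],0],
    [[-3,0,0],[0,0,0],0],
    [[0,0,0],[0,0,0],0],
    [[0,0,0],[0,0,0],0],
    [[0,0,0],[0,0,0],0],
    [[0,0,0],[0,0,0],0],
  ],
)

```text
time_s: 62.82
position: [495.7, -593.0, 324.4]
orientation: [3.141, 0.0, 1.391]
wrist_force: [-0.6, -0.5, 0.1]
gripper_width: 85.4
```

```bash
python3 - <<'E'
from h import *
s=vision.get_image("scene");t=vision.get_image("top")
crop(t,300,160,450,250,5,"td11");crop(s,165,165,275,270,5,"sd11")
for a,d,(x0,y0,x1,y1),th in(("top0",t,(420,204,440,220),45),("scene0",s,(174,170,186,190),60)):
    for I in(cv2.imread(f"pics/{a}.png"),d["image"][:,:,::-1]):
        g=I[y0:y1,x0:x1].max(2).astype(float);w=np.clip(th-g,0,None);yy,xx=np.mgrid[y0:y1,x0:x1];print(a,(w*xx).sum()/w.sum(),(w*yy).sum()/w.sum(),w.sum())
A=cv2.imread("pics/td0.png")[150:350,300:750];B=cv2.imread("pics/td11.png")[150:350,300:750]
A=cv2.resize(cv2.imread("pics/top0.png")[190:225,365:445],None,fx=9,fy=9,interpolation=2);B=cv2.resize(t["image"][190:225,365:445,::-1],None,fx=9,fy=9,interpolation=2)
cv2.imwrite("pics/cmp2.png",np.clip(np.vstack([A[:300],B[:300]])*1.5,0,255).astype(np.uint8))
A=cv2.resize(cv2.imread("pics/scene0.png")[170:200,170:230],None,fx=10,fy=10,interpolation=2);B=cv2.resize(s["image"][170:200,170:230,::-1],None,fx=10,fy=10,interpolation=2)
cv2.imwrite("pics/cmp3.png",np.vstack([A,B]))
E
```

```text
top0 429.07187385405206 211.96296296296296 2727.0
top0 429.0034142640364 213.15440060698026 2636.0
scene0 179.2436974789916 181.89304812834226 1309.0
scene0 179.61519607843138 181.35294117647058 1224.0
```

View pics/cmp2.png

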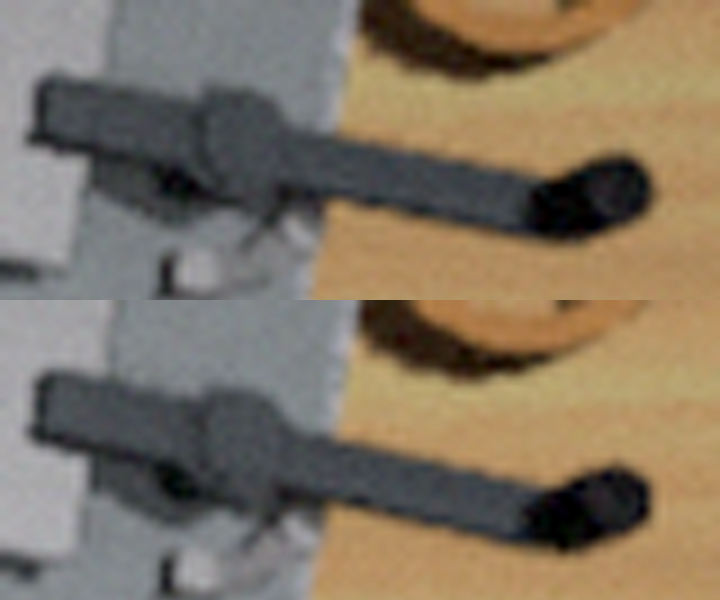

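View pics/cmp3.png

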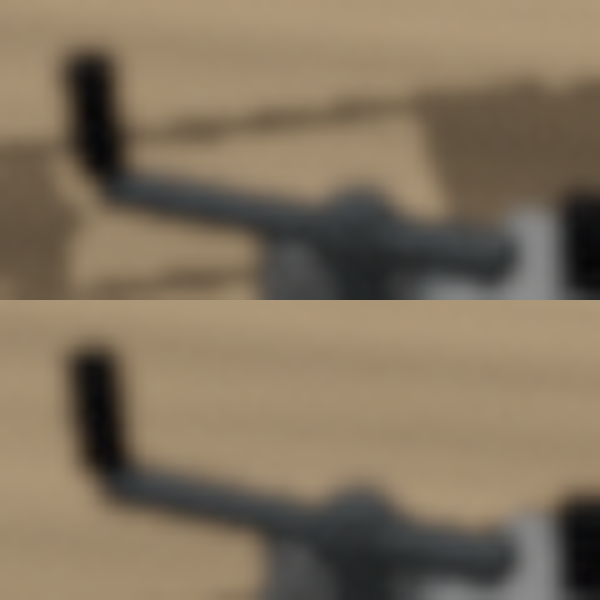

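```bash
python3 go.py 500 -319 224 1.386
```

```text
t 62.92 pos [ 495.6 -593.2  324.8] rpy [3.1403e+00 8.0000e-04 1.3907e+00] F [-0.3 -0.2  0.1] w 85.1 j6 -0.76
shift cm [27.061 -4.49  10.054] len 29.22
turn (tool) [0.0012 0.0008 0.0047]
```

Request:
servo_tool(
  steps=[
    [[3,-0.5,0],[0,0,0],255],
    [[3,-0.5,0],[0,0,0],255],
    [[3,-0.5,0],[0,0,0],255],
    [[3,-0.5,0],[0,0,0],255],
    [[3,-0.5,0],[0,0,0],255],
    [[3,-0.5,0],[0,0,0],255],
    [[3,-0.5,0],[0,0,0],255],
    [[3,-0.5,0],[0,0,0],255],
    [[3,-0.5,0],[0,0,0],255],
    [[0,0,0],[0,0,0],255],
    [[0,0,3],[0,0,0],255],
    [[0,0,3],[0,0,0],255],
    [[0,0,3],[0,0,0],255],
    [[0,0,0.8],[0,0,0],255],
    [[0,0,0],[0,0,0],255],
    [[0,0,0],[0,0,0],255],
  ],
)

```text
time_s: 64.25
position: [499.3, -320.7, 226.7]
orientation: [3.141, 0.0, 1.389]
wrist_force: [0.4, -0.3, 0.0]
gripper_width: 0.2
```

```bash
python3 go.py 500 -319 224 1.386;python3 - <<'E'
from h import *
s=vision.get_image("scene");crop(s,150,120,260,220,5,"s26")
E
```

```text
t 64.25 pos [ 499.3 -320.7  226.7] rpy [3.1409e+00 3.0000e-04 1.3892e+00] F [ 0.4 -0.3  0. ] w 0.2 j6 -0.48
shift cm [0.179 0.036 0.268] len 0.32
turn (tool) [0.0007 0.0003 0.0032]
```

View pics/s26.png

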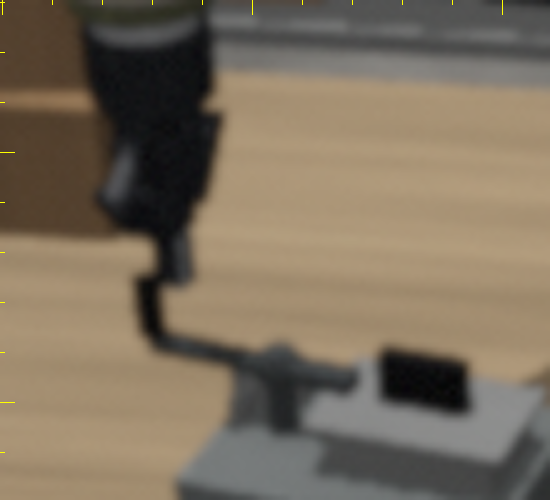

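```bash
python3 - <<'E'
from h import *
s=vision.get_image("scene")
for p in((499.3,-320.7,226.7),(512,-323,226.7),(539.5,-326.5,232)): print(((proj(s,p)-[150,120]+.5)*5).round())
E
```

```text
[176. 286.]
[167. 296.]
[147. 311.]
```

Request:
servo_tool(
  steps=[
    [[0,0.4,0.1],[0,0,0],255],
    [[0,0.4,0.1],[0,0,0],255],
    [[0,0.2,0],[0,0,0],255],
    [[0,0.1,0],[0,0,0],255],
    [[0,0,0],[0,0,0],255],
  ],
)

```text
time_s: 64.77
position: [510.3, -322.9, 223.5]
orientation: [3.142, 0.0, 1.389]
wrist_force: [0.2, -0.3, 0.4]
gripper_width: 0.2
```

Request:
servo_tool(
  steps=[
    [[0,0.1,0],[0,0,0],255],
    [[0,0.1,0],[0,0,0],255],
    [[0,0.1,0],[0,0,0],255],
    [[0,0,0],[0,0,0],255],
    [[0,0,0],[0,0,0],255],
  ],
)

```text
time_s: 65.18
position: [512.8, -323.4, 223.4]
orientation: [-3.141, -0.0, 1.389]
wrist_force: [-1.0, 0.3, 0.6]
gripper_width: -0.1
```

Request:
servo_tool(
  steps=[
    [[0,0.1,0],[0,0,0],255],
    [[0,0.1,0],[0,0,0],255],
    [[0,0,0],[0,0,0],255],
    [[0,0,0],[0,0,0],255],
  ],
)

```text
time_s: 65.52
position: [514.9, -323.8, 223.4]
orientation: [-3.142, -0.0, 1.389]
wrist_force: [-1.1, -0.3, 0.8]
gripper_width: -0.1
```

Request:
servo_tool(
  steps=[
    [[0,0.1,0],[0,0,0],255],
    [[0,0.1,0],[0,0,0],255],
    [[0,0,0],[0,0,0],255],
    [[0,0,0],[0,0,0],255],
  ],
)

```text
time_s: 65.85
position: [516.5, -324.2, 223.3]
orientation: [-3.141, 0.0, 1.389]
wrist_force: [-4.9, -1.2, 0.8]
gripper_width: 0.1
```

Request:
servo_tool(
  steps=[
    [[0,0.1,0],[0,0,0],255],
    [[0,0,0],[0,0,0],255],
    [[0,0,0],[0,0,0],255],
  ],
)

```text
time_s: 66.1
position: [517.2, -324.4, 223.3]
orientation: [-3.14, 0.0, 1.389]
wrist_force: [-6.2, -0.4, 1.0]
gripper_width: -0.1
```

Request:
servo_tool(
  steps=[
    [[0,0.1,0],[0,0,0],255],
    [[0,0,0],[0,0,0],255],
    [[0,0,0],[0,0,0],255],
  ],
)

```text
time_s: 66.35
position: [517.8, -324.6, 223.3]
orientation: [-3.14, 0.0, 1.388]
wrist_force: [-8.9, -1.2, 1.9]
gripper_width: 0.1
```

```bash
python3 - <<'E'
from h import *
s=vision.get_image("scene");crop(s,150,120,260,220,5,"s27")
A=cv2.resize(cv2.imread("pics/scene0.png")[170:200,170:230],None,fx=10,fy=10,interpolation=2);B=cv2.resize(s["image"][170:200,170:230,::-1],None,fx=10,fy=10,interpolation=2)
cv2.imwrite("pics/cmp4.png",np.vstack([A,B]))
E
```

View pics/cmp4.png

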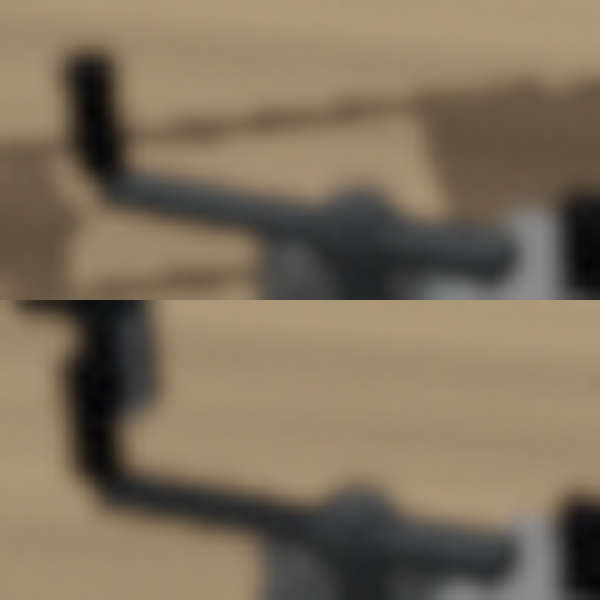

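Request:
servo_tool(
  steps=[
    [[0,0.1,0],[0,0,0],255],
    [[0,0,0],[0,0,0],255],
    [[0,0,0],[0,0,0],255],
  ],
)

```text
time_s: 66.65
position: [518.4, -324.8, 223.2]
orientation: [-3.139, 0.0, 1.388]
wrist_force: [-9.8, -0.2, 2.8]
gripper_width: 0.1
```

Request:
servo_tool(
  steps=[
    [[0,0.1,0],[0,0,0],255],
    [[0,0,0],[0,0,0],255],
    [[0,0,0],[0,0,0],255],
  ],
)

```text
time_s: 66.9
position: [519.2, -325.0, 223.2]
orientation: [-3.138, 0.0, 1.388]
wrist_force: [-11.4, 0.3, 2.8]
gripper_width: -0.2
```

Request:
servo_tool(
  steps=[
    [[0,0.1,0],[0,0,0],255],
    [[0,0,0],[0,0,0],255],
    [[0,0,0],[0,0,0],255],
  ],
)

```text
time_s: 67.15
position: [519.8, -325.2, 223.2]
orientation: [-3.138, 0.0, 1.388]
wrist_force: [-12.9, 0.7, 3.9]
gripper_width: 0.3
```

```bash
cat > cmp.py <<'E'
from h import *
import sys
s=vision.get_image("scene");t=vision.get_image("top")
A=cv2.resize(cv2.imread("pics/top0.png")[190:225,365:445],None,fx=9,fy=9,interpolation=2);B=cv2.resize(t["image"][190:225,365:445,::-1],None,fx=9,fy=9,interpolation=2)
cv2.imwrite(f"pics/{sys.argv[1]}.png",np.clip(np.vstack([A[:300],B[:300]])*1.5,0,255).astype(np.uint8))
for a,d,(x0,y0,x1,y1),th in(("top",t,(420,204,440,220),45),("scene",s,(174,170,186,190),60)):
    I=d["image"];g=I[y0:y1,x0:x1].max(2).astype(float);w=np.clip(th-g,0,None);yy,xx=np.mgrid[y0:y1,x0:x1];print(a,((w*xx).sum()/w.sum()).round(2),((w*yy).sum()/w.sum()).round(2),w.sum())
E
python3 cmp.py c5
```

```text
top 431.97 211.99 7655.0
scene 179.34 177.87 3078.0
```

View pics/c5.png

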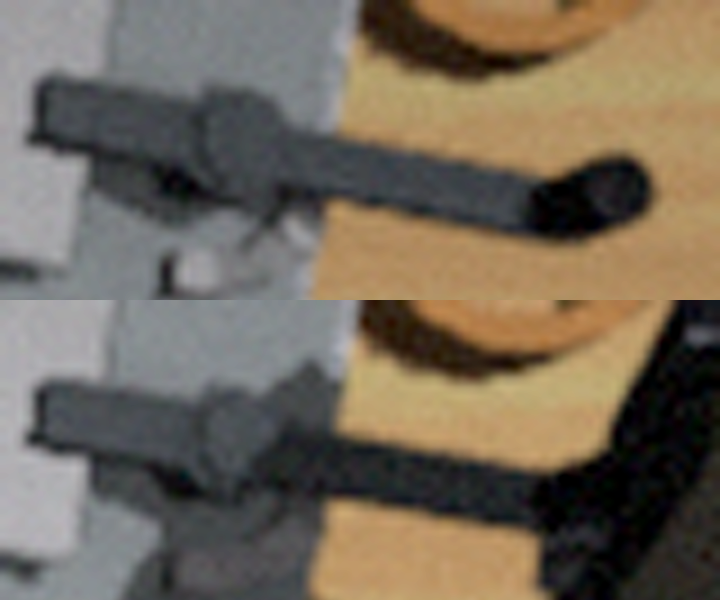

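Request:
servo_tool(
  steps=[
    [[0,-0.05,0],[0,0,0],255],
    [[0,-0.05,0],[0,0,0],255],
    [[0,-0.05,0],[0,0,0],255],
    [[0,-0.05,0],[0,0,0],255],
    [[0,-0.05,0],[0,0,0],255],
    [[0,-0.05,0],[0,0,0],255],
    [[0,-0.05,0],[0,0,0],255],
    [[0,-0.05,0],[0,0,0],255],
    [[0,0,0],[0,0,0],255],
    [[0,0,0],[0,0,0],255],
  ],
)

```text
time_s: 68.08
position: [517.2, -324.4, 223.3]
orientation: [-3.14, 0.0, 1.388]
wrist_force: [-6.2, -0.3, 1.3]
gripper_width: -0.3
```

```bash
python3 cmp.py c6
```

```text
top 432.11 212.07 7508.0
scene 179.74 178.23 2987.0
```

View pics/c6.png

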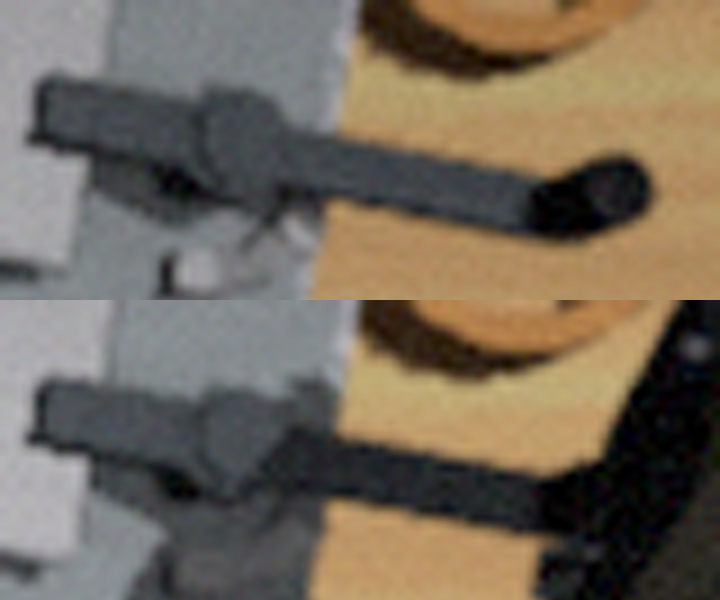

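Request:
servo_tool(
  steps=[
    [[0,-0.04,0],[0,0,0],255],
    [[0,-0.04,0],[0,0,0],255],
    [[0,-0.04,0],[0,0,0],255],
    [[0,0,0],[0,0,0],255],
    [[0,0,0],[0,0,0],255],
  ],
)

```text
time_s: 68.6
position: [516.5, -324.1, 223.4]
orientation: [-3.141, 0.0, 1.389]
wrist_force: [-4.3, -1.7, 1.0]
gripper_width: 0.2
```

Request:
servo_tool(
  steps=[
    [[0,-0.03,0],[0,0,0],255],
    [[0,-0.03,0],[0,0,0],255],
    [[0,-0.03,0],[0,0,0],255],
    [[0,-0.03,0],[0,0,0],255],
    [[0,0,0],[0,0,0],255],
    [[0,0,0],[0,0,0],255],
  ],
)

```text
time_s: 69.1
position: [515.7, -323.7, 223.4]
orientation: [3.141, -0.0, 1.389]
wrist_force: [-1.3, -1.1, -0.4]
gripper_width: -0.0
```

Request:
servo_tool(
  steps=[
    [[0,-0.03,0],[0,0,0],255],
    [[0,-0.03,0],[0,0,0],255],
    [[0,-0.03,0],[0,0,0],255],
    [[0,-0.03,0],[0,0,0],255],
    [[0,0,0],[0,0,0],255],
    [[0,0,0],[0,0,0],255],
  ],
)

```text
time_s: 69.6
position: [514.4, -323.6, 223.5]
orientation: [3.141, 0.0, 1.389]
wrist_force: [-0.7, -0.5, -0.9]
gripper_width: 0.0
```

```bash
python3 cmp.py c7
```

```text
top 432.31 212.15 7473.0
scene 180.08 178.29 2858.0
```

View pics/c7.png

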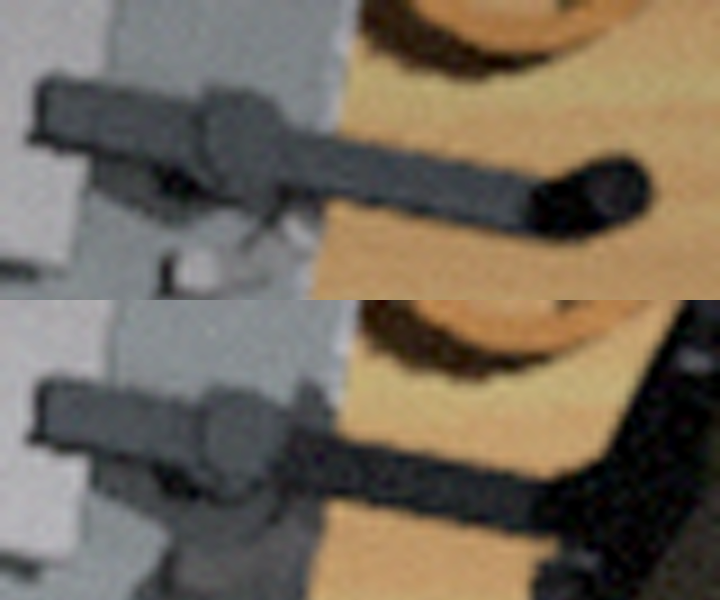

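Request:
servo_tool(
  steps=[
    [[0,-0.03,0],[0,0,0],255],
    [[0,-0.03,0],[0,0,0],255],
    [[0,-0.05,0],[0,0,0],255],
    [[0,-0.05,0],[0,0,0],255],
    [[0,-0.1,0],[0,0,0],255],
    [[0,-0.2,0],[0,0,0],255],
    [[0,-0.5,0],[0,0,0],255],
    [[0,-1,0],[0,0,0],255],
    [[0,-2,0],[0,0,0],255],
    [[-1,-3,-2],[0,0,0],255],
    [[-3,0,-3],[0,0,0],255],
    [[-3,0,-3],[0,0,0],255],
    [[-3,0,-3],[0,0,0],255],
    [[-3,0,0],[0,0,0],255],
    [[-3,0,0],[0,0,0],255],
    [[-3,0,0],[0,0,0],255],
    [[-3,0,0],[0,0,0],255],
    [[-3,0,0],[0,0,0],255],
    [[0,0,0],[0,0,0],255],
    [[0,0,0],[0,0,0],255],
  ],
)

```text
time_s: 71.37
position: [399.6, -556.5, 330.3]
orientation: [-3.14, -0.002, 1.386]
wrist_force: [0.4, 0.1, -0.2]
gripper_width: -0.1
```

```bash
python3 cmp.py c8
```

```text
top 429.03 211.94 2599.0
scene 179.13 181.68 1219.0
```

View pics/c8.png

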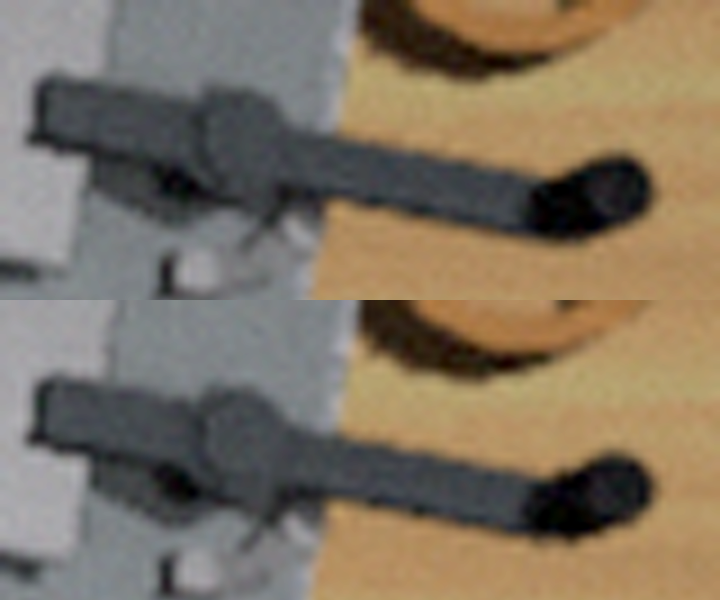

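```bash
python3 - <<'E'
from h import *
s=vision.get_image("scene");cv2.imwrite("pics/s30.png",s["image"][:,:,::-1])
E
```

```text
(no output)
```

View pics/s30.png

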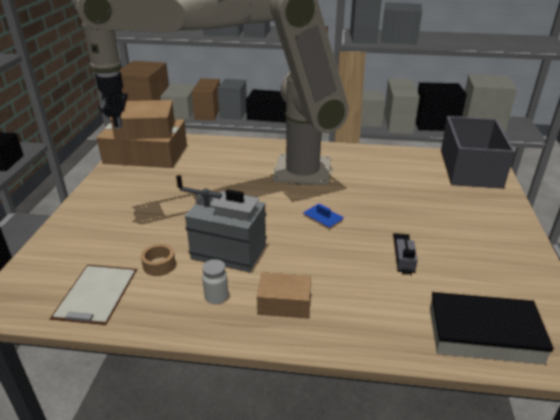

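Lid on the neck, handle latched, no packs left on the bench, bystanders in place.

```bash
python3 -c "
from workcell import job;print(job.close_job())"
```

```text
the job is handed in; nothing more can be done
None
```

The job is done and handed in at about 71 s of the 210 s allowed. The hand-in reports no verdict, so the checks below are my own.

**What I did:** I pressed the ejector until it hit its stop (35 N at the fingers) and turned the latch to its released end. I took the lid off and put all three packs through the neck: the two on the bench and the ejected one. One of the bench packs was knocked about 4 cm aside during the run, so I measured it again before picking it up. I then set the lid back on and turned the handle over its cam to the latched end.

**One check failed along the way:** after I first released the handle it sat slightly off home, at about 0.02 rad. Gripping it again and pushing made it worse, about 0.035 rad, because it sprang back off its stop when let go. I fixed this by pushing the knob to the stop with closed fingers and backing off slowly.

**Last checks:**
- **Handle:** in the top view the knob is within 0.1 pixel of where it started. In the side view it is within about 0.2 pixel, or roughly 0.5 mm.
- **Lid:** it sits as it did in the starting picture and was released at the expected seated height.
- **Packs:** none are visible on the bench. I saw packs on the drum floor after the last drop but could not count three of them in one picture.
- **Bystanders:** the carton, tape roll and jar look unmoved by eye, and the arm is clear of everything.

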